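# Tighten the carving jig's clamp screw with the click wrench

### The arm

A 6-joint arm with a two-finger parallel gripper is mounted at the origin on the work surface. World frame = base frame: x ahead of the robot, y to its left, z up, the work surface at z = 0. Lengths are in m, angles in rad, forces in N, time in s.
With the tool pointing down it reaches from about 0.325 to 0.9 m from the base axis. Payload 6.1 kg.
Tool frame: the origin (TCP) lies at the very end of the fingers, on their centre line; the grasp point (between the pads) lies 19 mm behind it; z points along the fingers, y is the direction in which the jaws open and shut (so a half turn about z gives the same grasp; the last joint's range is limited). The gripper opens to 87 mm and grips with 3 to 60 N. Pads are 19 mm wide; open, the fingers measure 117 mm over their backs; the gripper's body (75 mm by 190 mm) begins 51 mm behind the grasp point.
Start: joints at [-1.44, 0.22, 1.526, -0, 1.395, -0.126], TCP at [0.159, -0.604, 0.197] pointing down, gripper open.
Joint ranges: [-2.98, 2.98], [-0.91, 2.08], [0.09, 2.57], [-1.24, 4.39], [0.2, 2.65], [-2.68, 2.68]. Speed limits (rad/s): [2.57, 2.57, 3.01, 3.14, 3.14, 3.14].

### API

Orientations are given as a 3x3 rotation matrix whose columns are the frame's x, y, z axes.
In Python, from rig import robot gives the robot as it stands.
- The arm moves only by the tool apply_moves, never from a script. Its argument "plan" is a list of rows, each a list of 3 entries, a list of its own where there are three numbers: the shift along the world's x, y, z in cm, then the turn, a rotation vector about the world's x, y, z in degrees, then the opening, from -1 (shut) to 1 (fully open), so that 0 is half open. A call has exactly 8 rows; each row shifts and turns the pose as measured when the row begins; what a row does not reach is not made up. A row lasts 1/12 s, in which the tool goes at most 41.7 mm and 7.16 degrees, less where a joint would pass 70% of its speed; a pose out of reach is approached as far as the arm can. A call with a gripper value outside its range is refused whole. The fingers move at their own pace and stop on an object; "grip_force" is the grip in N (left out, the last holds). Time passes only in rows, so rows that do not move let the fingers close, or fill a call up. It gives the time, the measured TCP pose, the force and the opening at its end, in the units of the state.
- robot.read_state(): the state, without advancing time (a new reading comes with each control period).
- robot.capture(name): name is "side" or "top"; returns a dict with "color" (384x512x3 uint8, red, green, blue), "fx", "fy", "cx", "cy" (pixels), "extrinsics" (4x4, takes a point from camera to world coordinates). Camera axes: x right, y up, looking along -z (the intrinsics and any distortion apply to the point x, -y, -z); pixel columns grow to the right and rows downward; lengths in m; the calibration is good to about 2 mm. A picture is of the moment at which its call begins. There is no depth.
- robot.hand_in(): hands the job in, once; it reports no verdict.
Trained networks look in the newest picture that a camera, given by its name, has taken for a name from the list of things; names that differ only in an ending like _2 or _b are one class to them, and where a whole thing is asked for, a point or a joint stands for the part that bears it (a point fixed in the world has none). Each returns a list of dicts, best first, with "conf" (0 to 1); they miss things now and then, are a little off and sometimes report something else, mostly with a low value. They report only what shows in the picture. A call takes as long as a camera call.
- robot.spot_in(camera, name): "at" ([column, row] in pixels, amid what is visible of it).
- robot.regions_of(camera, name): "mask" (384x512 bool, what is visible of it) and "at" ([column, row] in pixels, amid what is visible of it).
- robot.mark_of(camera, name): "at" ([column, row] in pixels: a listed point, or the origin of a listed thing).
The state is a dict: "clock": time; "joint_pos": joint angles; "qd": joint speeds; "joint_torque": joint torques, N m; "position": TCP position; "tool_rot": TCP orientation; "contact_force": force on the tool from outside, world axes, zero at the start; "wrist_torque": the same for the moment, N m; "grip_width": finger opening in m.
Only numpy, scipy, OpenCV 4.12 (cv2) and the standard library are available. Lean on these libraries where they do the work, as an engineer would, in place of code of your own. Each camera call takes 0.05 s, during which the arm holds its last target.

### The job

Set the click wrench squarely and fully down on the square-head clamp screw of the carving jig, without leaning hard on the screw, then swing its handle clockwise (seen from above) to tighten the screw until the handle's breakaway joint trips. Keep the head seated, stop as soon as it has clearly given way, before the handle folds near its end stop, then let go and leave the wrench sitting on the screw; do not disturb the other things on the bench.

Things in the scene. Friction and masses are not known exactly. Their poses are not given: they have to be found in the camera images.
- jig: Carving jig, fixed to the bench: plywood base 150 (x) x 200 (y) x 18 mm, a dark timber block on it, and over that an aluminium bridge bar, 40 x 190 mm, its top 60 mm above the bench, with the clamp screw in its middle. Origin: centre of the base's underside, on the screw's axis.
- screw: The clamp screw, its underside (origin) on the bar, z up. Round steel washer 68 mm across, 12 mm thick, carrying a dark square head. Turning it clockwise (from above) tightens it: ever stiffer, and it stays where left. Its tightness at the start is unknown: it takes about 0.2 to 1.1 rad of turning, slack in the socket included, before the wrench trips.
- screw_seat (a point): On the screw's axis at the washer's top face, 72 mm above the bench; z up. The square head, 24 mm across flats, stands 17 mm above it, the top 6 mm stepped inwards as a lead-in (21, then 17 mm across). x and y are square to its flats; any quarter turn fits. With the handle put 25 to 95 degrees clockwise of +x (towards -y), nothing is in the way of its clockwise swing.
- screw_corner (a point): A corner of the screw's square head, 17 mm from its axis and 11 mm above the washer; it goes round with the screw.
- wrench_grip (a point): The grip block on top of the loose click wrench (0.4 kg): dark steel, 40 mm along x, 26 mm along y, 32 mm tall (27 to 59 mm above the wrench's underside). This point is on the socket's axis, 45 mm above the underside. z up; x points from the socket to the handle as it is straight. The wrench starts standing upright on its head and balances so, on the bench or on the washer.
- wrench: The wrench's steel head, 50 x 50 x 28 mm; axes as wrench_grip. Origin: centre of its underside, the mouth of the square socket (26 mm wide, 18 mm deep, opening downward, flats square to x and y). Fully seated, the origin is on screw_seat and the underside is flat on the washer.
- handle_end (a point): Where to push the wrench's handle: on the centre line of its black grip, 155 mm from the socket's axis when straight. The grip is a bar of 20 x 20 mm, 90 mm long, its centre line 18 mm above the wrench's underside, ending 30 mm beyond this point. x points outward along the handle.
- click (a joint): Breakaway joint, a vertical hinge 40 mm from the socket's axis. 0: handle straight. It holds until about 8 N pushes sideways at handle_end, then gives way: the push rises no further and the handle folds clockwise (value grows, rad) while the screw stands still; it stays folded. From 0.08 it is clearly tripped; at 0.34 it meets its end stop and overtightens the screw: stay well short.
- mallet: Bystander: a turned wooden mallet standing on its head, 90 mm across, 240 mm tall; origin under its centre.
- tin: Bystander: an open aluminium tin, 84 mm across, 75 mm tall; origin under its centre.
- sander: Bystander: a cork sanding block, 120 x 60 x 44 mm; origin under its centre.
- rasp: Bystander: a wooden-handled round scraper, 200 mm long, lying; origin under its middle.

How it is judged:
On the way, in this order (a step that is already met when the one before it is completed fails the run):
1. The wrench sits fully down and square on the screw, its handle still straight (distance between wrench and screw_seat below 0.005 m and angle between wrench's own z axis and vertical below 0.08 rad and value of joint click below 0.05 rad), for 0.2 s.
2. Still seated, the wrench has turned the screw and its breakaway joint has tripped (value of joint click above 0.08 rad and distance of screw_corner from where it was at the start of the episode above 0.002 m and distance between wrench and screw_seat below 0.006 m), for 0.1 s.
At the end, for the whole second after the job is handed in: The wrench is left at rest, upright (within 0.1 rad) and fully down on the screw (socket mouth within 6 mm of the washer's centre), the screw has been turned (its corner moved more than 2 mm), and the breakaway joint is tripped: folded between 0.08 and 0.28 rad (all of step 2 and value of joint click below 0.28 rad and angle between wrench's own z axis and vertical below 0.1 rad and linear speed of wrench below 0.02 m/s); the robot touches nothing.
It fails at once if The handle is folded nearly to its end stop (beyond 0.28 rad), overtightening the screw (value of joint click above 0.28 rad).
It fails at once if The wrench is forced on to the screw: over 40 N between them before it is down within 4 mm of the washer, or over 150 N (all their contacts added up) at any time ((contact force between wrench and screw above 40 N and z of wrench in the frame of screw_seat above 0.004 m) or contact force between wrench and screw above 150 N).
It fails at once if A bystander is moved by more than 30 mm (distance of any of mallet, tin, sander, rasp from where it was at the start of the episode above 0.03 m).
It also fails if it takes over 69 s, if anything falls off the work surface, if the arm or the gripper's body presses on something with over 40 N, if the wrist force passes 120 N, or if a joint passes its speed limit or range.

## Working session

There is one attempt and no reset: what is moved stays moved. The work goes in short steps, Python scripts to look and compute and a tool call to move; the robot and the scene stay as the last step left them, time stands still between calls to the robot, and variables do not carry over. Pictures are saved under pics/ and viewed, and the job is handed in when it is done.

Besides the shell and the picture viewer there is one more tool, called after ">>>" as name(argument=value, ...), one argument or row to a line, values as JSON. apply_moves: Moves the arm, as the interface text tells. Its arguments: {"type":"object","properties":{"plan":{"type":"array","items":{"type":"array"}},"grip_force":{"type":"number"}},"required":["plan"]}

```bash
mkdir -p pics; cat > h.py <<'E'
import numpy as np, cv2
from rig import robot
def cap(n,f):
    c=robot.capture(n); cv2.imwrite('pics/'+f,c['color'][:,:,::-1]); return c
def ray(c,at):
    u,v=at; d=np.array([(u-c['cx'])/c['fx'],-(v-c['cy'])/c['fy'],-1.0])
    E=np.array(c['extrinsics']); return E[:3,3],E[:3,:3]@d
def atz(c,at,z):
    o,d=ray(c,at); return o+d*(z-o[2])/d[2]
def proj(c,p):
    E=np.array(c['extrinsics']); q=E[:3,:3].T@(np.array(p)-E[:3,3]); return np.array([c['cx']+c['fx']*q[0]/-q[2],c['cy']-c['fy']*q[1]/-q[2]])
def tri(c1,a1,c2,a2):
    o1,d1=ray(c1,a1);o2,d2=ray(c2,a2)
    A=np.stack([d1,-d2],1);s=np.linalg.lstsq(A,o2-o1,rcond=None)[0]
    p,q=o1+s[0]*d1,o2+s[1]*d2; return (p+q)/2,np.linalg.norm(p-q)
def st():
    s=robot.read_state(); 
    for k in s: print(k,np.round(s[k],4).tolist())
E
python3 - <<'E'
from h import *
np.set_printoptions(precision=4,suppress=True)
cs={n:cap(n,n+'0.png') for n in('side','top')}
for n,c in cs.items(): print(n,{k:v for k,v in c.items() if k!='color'})
Z={'screw_seat':.072,'wrench_grip':.045,'handle_end':.018,'wrench':0,'screw_corner':.083,'mallet':0,'tin':0,'sander':0,'rasp':0,'jig':0}
for n in Z:
    for k in cs:
        r=robot.mark_of(k,n)
        print(n,k,[(np.round(x['at'],1).tolist(),round(x['conf'],2),np.round(atz(cs[k],x['at'],Z[n]),4).tolist()) for x in r[:3]])
st()
E
```

```text
side {'fx': 378.12580787034886, 'fy': 378.12580787034886, 'cx': 256.1033672110695, 'cy': 195.61039653746258, 'extrinsics': array([[ 0.9995,  0.0234, -0.02  ,  0.5876],
       [-0.0297,  0.5641, -0.8252, -0.7807],
       [-0.008 ,  0.8254,  0.5645,  0.6271],
       [ 0.    ,  0.    ,  0.    ,  1.    ]])}
top {'fx': 453.28294466114085, 'fy': 453.28294466114085, 'cx': 257.94859682339415, 'cy': 180.4257451432167, 'extrinsics': array([[ 0.0284,  0.9884, -0.1493,  0.4316],
       [-0.9995,  0.0263, -0.0161,  0.004 ],
       [-0.012 ,  0.1497,  0.9887,  1.2484],
       [ 0.    ,  0.    ,  0.    ,  1.    ]])}
screw_seat side [([234.8, 175.6], 0.72, [0.5502, 0.1332, 0.072])]
screw_seat top [([220.2, 200.5], 0.67, [0.5537, 0.1201, 0.072]), ([219.1, 203.3], 0.3, [0.5463, 0.1227, 0.072])]
wrench_grip side [([235.0, 265.1], 0.78, [0.555, -0.1925, 0.045])]
wrench_grip top [([337.3, 205.7], 0.98, [0.5511, -0.1892, 0.045]), ([221.5, 207.4], 0.4, [0.5381, 0.1186, 0.045])]
handle_end side [([236.1, 335.7], 0.94, [0.5585, -0.3481, 0.018])]
handle_end top [([394.0, 205.3], 0.84, [0.559, -0.3469, 0.018])
[... 715 characters left out ...]
30.4], 0.93, [0.768, -0.1505, 0.0])]
rasp side [([260.6, 150.8], 0.7, [0.6342, 0.4172, 0.0])]
rasp top [([216.7, 202.8], 0.72, [0.5545, 0.1367, 0.0]), ([232.5, 119.6], 0.68, [0.7932, 0.1017, 0.0])]
jig side [([231.4, 199.2], 0.71, [0.5377, 0.1205, 0.0])]
jig top [([221.0, 206.7], 0.63, [0.544, 0.1243, 0.0])]
clock 1.1
joint_pos [-1.4401, 0.2204, 1.5265, 0.0, 1.3947, -0.1261]
qd [0.0002, -0.001, 0.0026, -0.0006, -0.0001, 0.0008]
joint_torque [-0.0011, -49.4576, -38.7723, 0.0698, 0.0467, 0.0]
position [0.1587, -0.6045, 0.197]
tool_rot [[0.9672, 0.254, 0.0], [0.254, -0.9672, 0.0], [0.0, -0.0, -1.0]]
contact_force [-0.4177, -0.1732, -0.1953]
wrist_torque [-0.016, 0.0484, -0.023]
grip_width 0.087
```

View pics/side0.png

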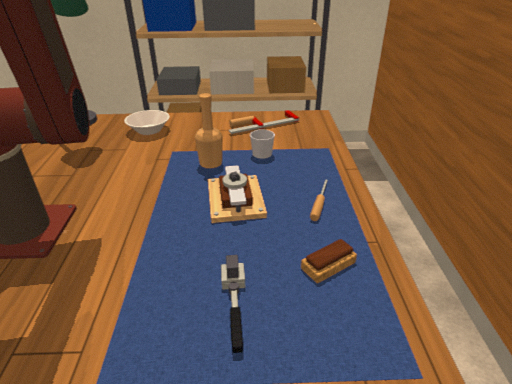

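View pics/top0.png

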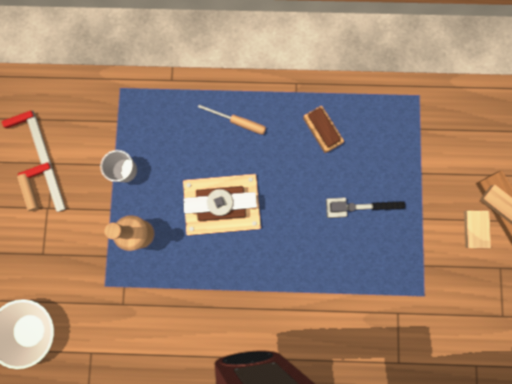

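```bash
python3 - <<'E'
import cv2
a=cv2.imread('pics/top0.png')
cv2.imwrite('pics/t0a.png',cv2.resize(a[160:250,180:260],None,fx=7,fy=6.6,interpolation=cv2.INTER_CUBIC))
cv2.imwrite('pics/t0b.png',cv2.resize(a[170:240,310:430],None,fx=6,fy=6,interpolation=cv2.INTER_CUBIC))
E
```

```text
(no output)
```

View pics/t0a.png

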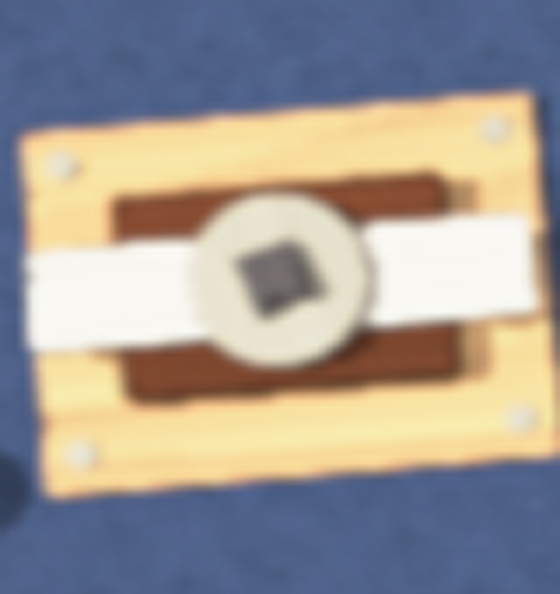

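View pics/t0b.png

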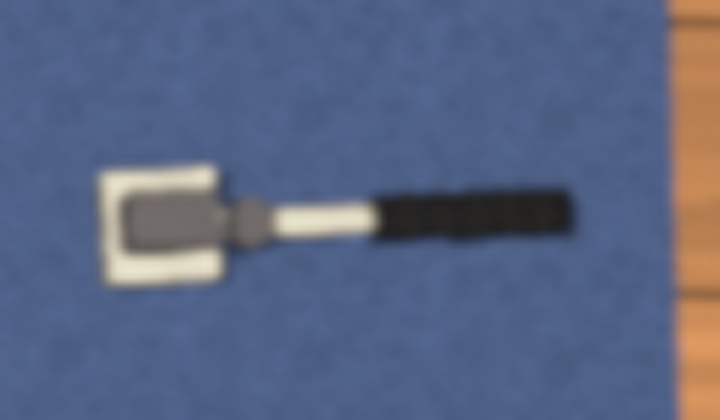

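```bash
cat > fit.py <<'E'
from h import *
from scipy.optimize import minimize
def sq(w,z,h=None):
    h=h or w
    return [(a*w/2,b*h/2,z) for a,b in((1,1),(-1,1),(-1,-1),(1,-1))]
HEAD=[sq(.024,0)+sq(.024,.011), sq(.021,.011)+sq(.021,.014), sq(.017,.014)+sq(.017,.017)]
def rend(c,parts,x,y,yaw,z0,box,S=8):
    u0,v0,u1,v1=box; im=np.zeros(((v1-v0)*S,(u1-u0)*S),np.uint8)
    R=np.array([[np.cos(yaw),-np.sin(yaw),0],[np.sin(yaw),np.cos(yaw),0],[0,0,1]])
    for P in parts:
        q=np.array([proj(c,R@np.array(p)+[x,y,z0]) for p in P])
        q=((q-[u0,v0]+.5)*S*16).astype(np.float32)
        cv2.fillConvexPoly(im,cv2.convexHull(q).round().astype(np.int32),255,shift=4)
    return cv2.resize(im,(u1-u0,v1-v0),interpolation=cv2.INTER_AREA)/255.
E
python3 - <<'E'
from fit import *
cs={n:cap(n,n+'1.png') for n in('side','top')}
for n,c in cs.items():
    p=proj(c,[.551,.121,.08]); u,v=p.round().astype(int); b=(u-9,v-9,u+10,v+10)
    g=c['color'].astype(float).mean(2)[b[1]:b[3],b[0]:b[2]]
    # washer mask: restrict to pixels within washer
    w=rend(c,[[(0.03*np.cos(t),.03*np.sin(t),0) for t in np.linspace(0,6.28,40)]]+[HEAD[0]],.551,.121,0,.072,b)>0.9
    best=[]
    def cost(q,full=False):
        m=cv2.GaussianBlur(rend(c,HEAD,q[0],q[1],q[2],.072,b),(0,0),.5)
        A=np.stack([m[w],np.ones(w.sum())],1); s,r,_,_=np.linalg.lstsq(A,g[w],rcond=None)
        return float(((A@s-g[w])**2).mean())
    for y0 in np.radians([-85,-67,-50,-30,-10]):
        r=minimize(cost,[.551,.121,y0],method='Nelder-Mead',options=dict(initial_simplex=[[.551,.121,y0],[.555,.121,y0],[.551,.126,y0],[.551,.121,y0+.2]],xatol=1e-5))
        best.append((r.fun,np.round(r.x[:2],4).tolist(),round((np.degrees(r.x[2])%90)-90,1)))
    print(n,sorted(best)[:4])
E
```

```text
side [(np.float64(123.2479710392078), [0.5488, 0.1175], np.float64(-66.8)), (np.float64(123.2997541996998), [0.5488, 0.1178], np.float64(-67.0)), (np.float64(123.58946145125789), [0.5488, 0.1176], np.float64(-67.1)), (np.float64(123.59330304453589), [0.5489, 0.1178], np.float64(-67.3))]
top [(np.float64(82.15836728232361), [0.5501, 0.1212], np.float64(-64.4)), (np.float64(82.60787958100826), [0.5502, 0.1211], np.float64(-65.2)), (np.float64(82.80815336845724), [0.5503, 0.1212], np.float64(-63.9)), (np.float64(83.4097433210709), [0.5502, 0.1212], np.float64(-64.0))]
```

>>> apply_moves(
  plan=[
    [[2.4,2.55,0],[0,0,4.9],1],
    [[2.4,2.55,0],[0,0,4.9],1],
    [[2.4,2.55,0],[0,0,4.9],1],
    [[2.4,2.55,0],[0,0,4.9],1],
    [[2.4,2.55,0],[0,0,4.9],1],
    [[2.4,2.55,0],[0,0,4.9],1],
    [[2.4,2.55,0],[0,0,4.9],1],
    [[2.4,2.55,0],[0,0,4.9],1],
  ],
  grip_force=30,
)

```text
clock: 1.87
position: [0.3508, -0.3969, 0.1968]
tool_rot: [[0.575, 0.818, 0.001], [0.818, -0.575, -0.004], [-0.003, 0.003, -1.0]]
contact_force: [0.4, -0.8, 0.3]
grip_width: 0.087
```

>>> apply_moves(
  plan=[
    [[2.4,2.55,0],[0,0,4.9],0.2],
    [[2.4,2.55,0],[0,0,4.9],0.2],
    [[2.4,2.55,0],[0,0,4.9],0.2],
    [[2.4,2.55,0],[0,0,4.9],0.2],
    [[2.4,2.55,0],[0,0,4.9],0.2],
    [[2.4,2.55,0],[0,0,4.9],0.2],
    [[0,0,0],[0,0,0],0.2],
    [[0,0,0],[0,0,0],0.2],
  ],
)

```text
clock: 2.53
position: [0.5052, -0.2292, 0.1989]
tool_rot: [[0.061, 0.998, 0.009], [0.998, -0.061, -0.003], [-0.003, 0.009, -1.0]]
contact_force: [-0.4, -0.3, -0.5]
grip_width: 0.0532
```

>>> apply_moves(
  plan=[
    [[1.6,1.3,-2],[0.2,0.5,2],0.2],
    [[1.6,1.3,-2],[0,0,2],0.2],
    [[1.5,1.3,-2],[0,0,2],0.2],
    [[0,0,-2],[0,0,0],0.2],
    [[0,0,-2],[0,0,0],0.2],
    [[0,0,0],[0,0,0],0.2],
    [[0,0,0],[0,0,0],0.2],
    [[0,0,0],[0,0,0],0.2],
  ],
)

```text
clock: 3.2
position: [0.5524, -0.1948, 0.0984]
tool_rot: [[-0.037, 0.999, 0.003], [0.999, 0.037, -0.004], [-0.004, 0.003, -1.0]]
contact_force: [-0.3, -0.3, 1.4]
grip_width: 0.052
```

```bash
python3 - <<'E'
from h import *
cs={n:cap(n,n+'2.png') for n in('side','top')}
a=cv2.imread('pics/side2.png')
cv2.imwrite('pics/s2a.png',cv2.resize(a[200:320,180:300],None,fx=5,fy=5,interpolation=cv2.INTER_CUBIC))
for n in('wrench_grip','handle_end'):
    for k in cs:
        for x in robot.mark_of(k,n)[:2]: print(n,k,np.round(x['at'],1),round(x['conf'],2),np.round(atz(cs[k],x['at'],.045 if n[0]=='w' else .018),4))
s=robot.read_state(); print(s['position'],s['tool_rot'])
E
```

```text
wrench_grip side [232.5 263.8] 0.79 [ 0.5496 -0.1884  0.045 ]
wrench_grip side [328.1 263.5] 0.37 [ 0.7556 -0.1953  0.045 ]
handle_end side [238.  336.3] 0.85 [ 0.5621 -0.3495  0.018 ]
[ 0.55362032 -0.1946346   0.09946025] [[-0.03818483  0.99925256  0.00601974]
 [ 0.9992572   0.03821493 -0.00496605]
 [-0.00519238  0.00582564 -0.99996955]]
```

View pics/s2a.png

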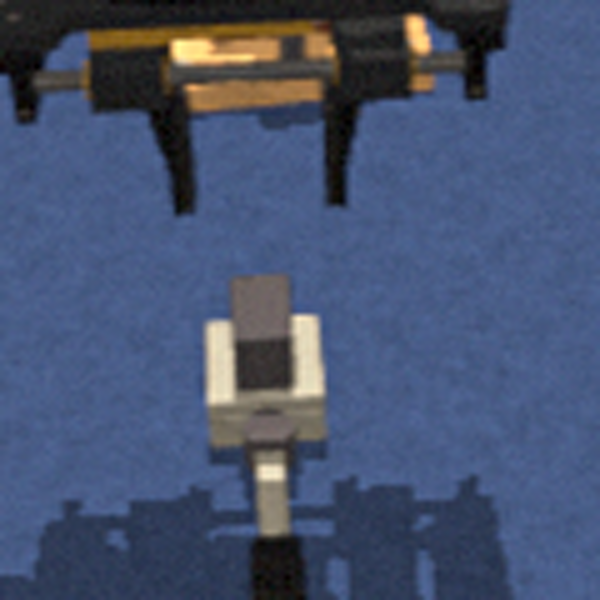

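>>> apply_moves(
  plan=[
    [[0,0.4,-2],[0,0,0],0.2],
    [[0,0,-2],[0,0,0],0.2],
    [[0,0,-1.5],[0,0,0],0.2],
    [[0,0,-0.8],[0.2,0.2,0],0.2],
    [[0,0,0],[0,0,0],0.2],
    [[0,0,-0.3],[0,0,0],0.2],
    [[0,0,0],[0,0,0],0.2],
    [[0,0,0],[0,0,0],0.2],
  ],
)

```text
clock: 4.17
position: [0.5581, -0.1928, 0.0382]
tool_rot: [[-0.038, 0.999, 0.013], [0.999, 0.038, -0.006], [-0.007, 0.012, -1.0]]
contact_force: [-0.2, -0.6, 0.9]
grip_width: 0.0521
```

>>> apply_moves(
  plan=[
    [[-0.5,0.2,-0.3],[0.3,0.7,0.4],0.2],
    [[0,0,-0.2],[0,0,0],0.2],
    [[0,0,0],[0,0,0],-0.6],
    [[0,0,0],[0,0,0],-0.6],
    [[0,0,0],[0,0,0],-0.6],
    [[0,0,0],[0,0,0],-0.6],
    [[0,0,0],[0,0,0],-0.6],
    [[0,0,0],[0,0,0],-0.6],
  ],
)

```text
clock: 4.83
position: [0.5546, -0.1917, 0.036]
tool_rot: [[-0.046, 0.999, 0.004], [0.999, 0.046, -0.003], [-0.003, 0.004, -1.0]]
contact_force: [0.3, -0.2, -0.8]
grip_width: 0.0214
```

```bash
python3 - <<'E'
from h import *
cs={n:cap(n,n+'3.png') for n in('side','top')}
a=cv2.imread('pics/side3.png')
cv2.imwrite('pics/s3a.png',cv2.resize(a[200:320,180:300],None,fx=5,fy=5,interpolation=cv2.INTER_CUBIC))
s=robot.read_state(); print(s['position'],s['contact_force'],s['grip_width'])
E
```

```text
[ 0.55458547 -0.19165111  0.03597612] [-0.34851287  0.35499777  0.33200324] 0.01901838496534036
```

View pics/s3a.png

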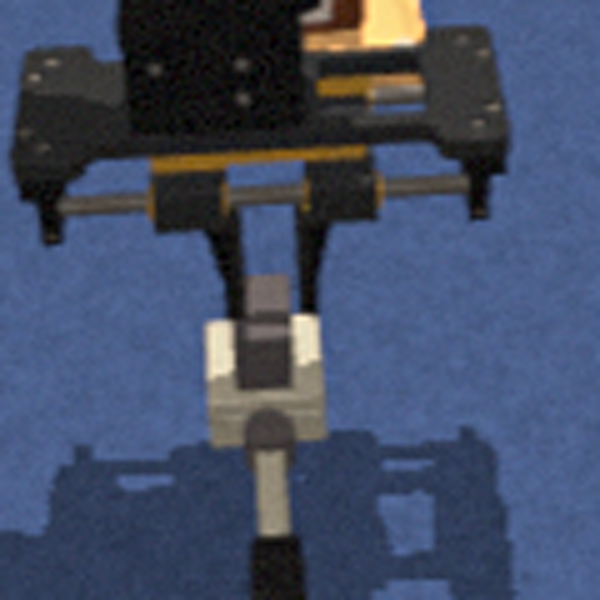

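```bash
python3 - <<'E'
from h import *
c=cap('side','side4.png'); s=robot.read_state(); print(s['grip_width'])
f=lambda p:((proj(c,p)-[180,200])*5).round().tolist()
for p in([.5546,-.1917,.036],[.5446,-.1917,.036],[.5646,-.1917,.036],[.5646,-.1917,.07],[.5546,-.2105,.059],[.5546,-.1705,.059],[.5546,-.1505,.059],[.5546,-.2105,.028]): print(p,f(p))
a=cv2.imread('pics/side4.png')
cv2.imwrite('pics/s4a.png',cv2.resize(a[235:295,200:270],None,fx=10,fy=10,interpolation=cv2.INTER_CUBIC))
E
```

```text
0.018058928300458795
[0.5546, -0.1917, 0.036] [275.0, 339.0]
[0.5446, -0.1917, 0.036] [252.0, 340.0]
[0.5646, -0.1917, 0.036] [298.0, 339.0]
[0.5646, -0.1917, 0.07] [295.0, 281.0]
[0.5546, -0.2105, 0.059] [272.0, 332.0]
[0.5546, -0.1705, 0.059] [274.0, 266.0]
[0.5546, -0.1505, 0.059] [274.0, 235.0]
[0.5546, -0.2105, 0.028] [275.0, 384.0]
```

View pics/s4a.png

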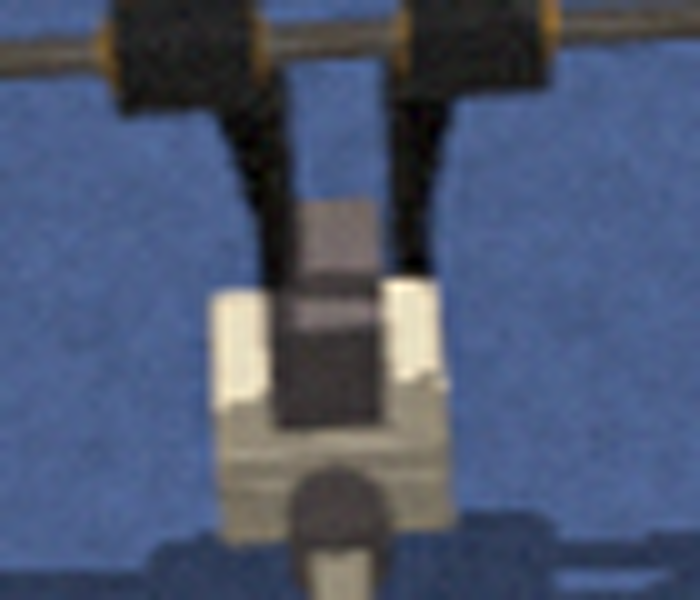

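```bash
python3 - <<'E'
from h import *
A=[]
for f in('side2','side4'):
    a=cv2.imread(f'pics/{f}.png')[245:290,215:255].astype(float)
    a=(255*(a/255)**.5).astype(np.uint8)
    A.append(cv2.resize(a,None,fx=10,fy=12,interpolation=cv2.INTER_NEAREST))
cv2.imwrite('pics/cmp.png',np.hstack(A)[:540])
print(robot.read_state()['wrist_torque'],robot.read_state()['grip_width'])
E
```

```text
[ 0.05641999 -0.13441388 -0.01282348] 0.018058928300458795
```

View pics/cmp.png

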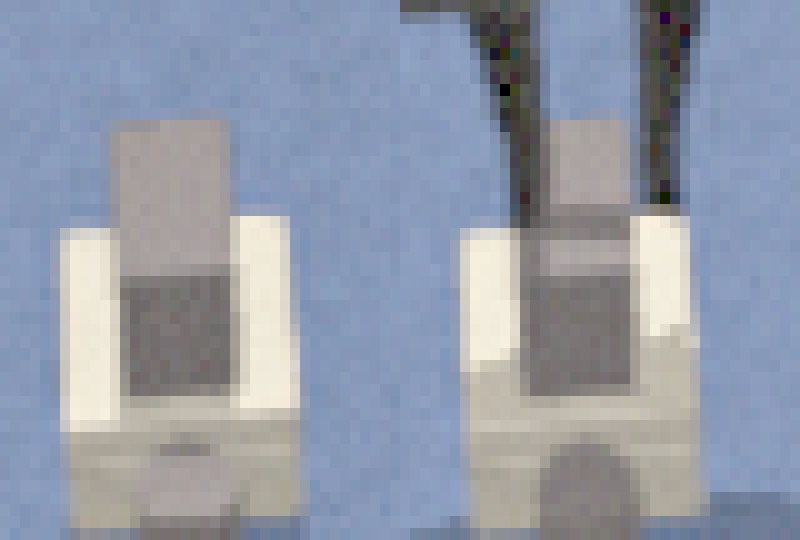

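View pics/top3.png

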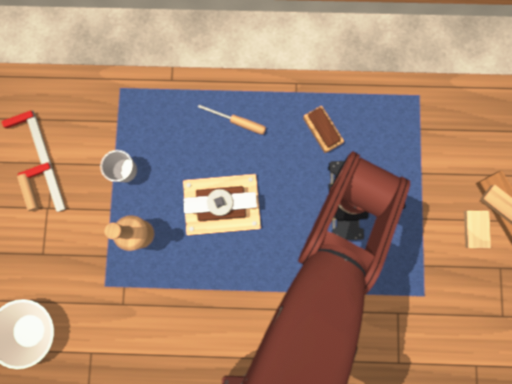

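```bash
python3 - <<'E'
from h import *
c=robot.capture('side')
for u,v,z in((240,263,.028),(240,279.5,.028),(224,264,.028),(224,281,.028),(227,255,.059),(227,268,.059),(228,278,.028),(238.5,278,.028)): print(u,v,z,atz(c,(u,v),z).round(4))
E
```

```text
240 263 0.028 [ 0.5651 -0.1692  0.028 ]
240 279.5 0.028 [ 0.5654 -0.2184  0.028 ]
224 264 0.028 [ 0.5296 -0.171   0.028 ]
224 281 0.028 [ 0.5316 -0.2214  0.028 ]
227 255 0.059 [ 0.538  -0.1754  0.059 ]
227 268 0.059 [ 0.5393 -0.2145  0.059 ]
228 278 0.028 [ 0.5398 -0.2132  0.028 ]
238.5 278 0.028 [ 0.5621 -0.214   0.028 ]
```

>>> apply_moves(
  plan=[
    [[0,0,0.3],[0,0,0],0.9],
    [[0,0,0],[0,0,0],0.9],
    [[0,0,0],[0,0,0],0.9],
    [[0,0,0],[0,0,0],0.9],
    [[-0.3,0,0],[0,0,0],0.9],
    [[0,0,-0.7],[0.2,0.5,0],0.9],
    [[0,0,-0.7],[0,0,0],0.9],
    [[0,0,0],[0,0,0],0.9],
  ],
)

```text
clock: 5.7
position: [0.5514, -0.1918, 0.0244]
tool_rot: [[-0.046, 0.999, -0.005], [0.999, 0.046, 0.001], [0.001, -0.005, -1.0]]
contact_force: [-0.6, -1.0, -0.5]
grip_width: 0.0635
```

```bash
python3 - <<'E'
from h import *
c=cap('side','side5.png'); s=robot.read_state(); print(s['position'],s['grip_width'],s['contact_force'])
p=np.array(s['position']); R=np.array(s['tool_rot']); w=s['grip_width']
a=c['color'][:,:,::-1].copy()
b=a[200:320,180:300].astype(float); b=(255*(b/255)**.6).astype(np.uint8)
b=cv2.resize(b,None,fx=5,fy=5,interpolation=cv2.INTER_CUBIC)
for sg in(1,-1):
  for xx in(-.0095,.0095):
    for zz in(0,-.03,-.07):
      q=(proj(c,p+R@[xx,sg*w/2,zz])-[180,200]+.5)*5
      cv2.circle(b,tuple(q.round().astype(int).tolist()),3,(0,0,255) if zz==0 else (0,255,0),-1)
cv2.imwrite('pics/s5a.png',b)
E
```

```text
[ 0.55164213 -0.19184742  0.02486062] 0.06739024158258378 [-0.1909081  -0.5608722   0.25503169]
```

View pics/s5a.png

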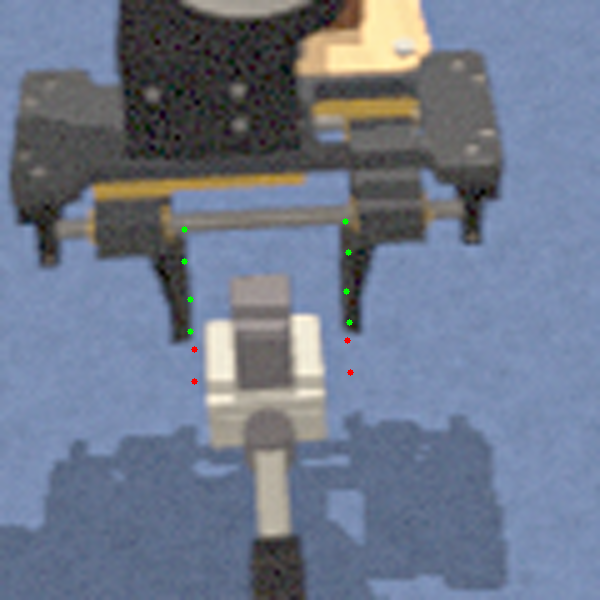

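```bash
python3 - <<'E'
from h import *
c=cap('top','top5.png'); s=robot.read_state()
p=np.array(s['position']); R=np.array(s['tool_rot'])
a=c['color'][:,:,::-1].copy()
u0,v0=290,130
b=a[v0:v0+130,u0:u0+140].astype(float); b=(255*(b/255)**.5).astype(np.uint8)
b=cv2.resize(b,None,fx=5,fy=4.6,interpolation=cv2.INTER_CUBIC)
for sg in(1,-1):
  for xx in(-.0375,.0375):
    for zz in(-.07,-.12):
     for off,col in((0,(0,0,255)),(.023,(0,255,255))):
      q=(proj(c,p+R@[xx,sg*.095,zz]+[0,0,off])-[u0,v0]+.5)*[5,4.6]
      cv2.circle(b,tuple(q.round().astype(int).tolist()),3,col,-1)
cv2.imwrite('pics/t5a.png',b)
E
```

```text
(no output)
```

View pics/t5a.png

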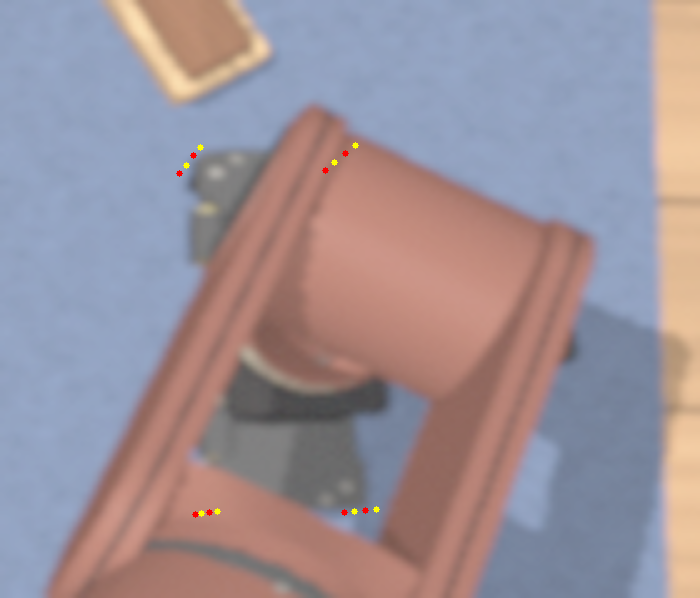

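>>> apply_moves(
  plan=[
    [[0,0,0],[0,0,0],0],
    [[0,0,0],[0,0,0],0],
    [[0,-0.1,0],[0,0,0],0],
    [[0,0,0],[0,0,0],0],
    [[0,0,-0.3],[0,0,0],0],
    [[0,0,-0.2],[0,0,0],0],
    [[0,0,-0.2],[0,0,0],0],
    [[0,0,0],[0,0,0],0],
  ],
)

```text
clock: 6.47
position: [0.5526, -0.1934, 0.0183]
tool_rot: [[-0.046, 0.999, -0.003], [0.999, 0.046, -0.0], [-0.0, -0.003, -1.0]]
contact_force: [0.1, -0.6, -0.6]
grip_width: 0.0446
```

```bash
cat > ov.py <<'E'
from h import *
import sys
def ov(f,off=0.0,u0=180,v0=200,n=120,k=5):
    c=cap('side','x_'+f); s=robot.read_state(); print(np.round(s['position'],4),s['grip_width'],np.round(s['contact_force'],1))
    p=np.array(s['position']); R=np.array(s['tool_rot']); w=s['grip_width']
    b=c['color'][v0:v0+n,u0:u0+n,::-1].astype(float); b=(255*(b/255)**.6).astype(np.uint8)
    b=cv2.resize(b,None,fx=k,fy=k,interpolation=cv2.INTER_CUBIC)
    for sg in(1,-1):
      for xx in(-.0095,.0095):
        for zz in(0,):
          q=(proj(c,p+R@[xx,sg*w/2,zz]+[0,0,off])-[u0,v0]+.5)*k
          cv2.circle(b,tuple(q.round().astype(int).tolist()),2,(0,0,255),-1)
    cv2.imwrite('pics/'+f,b)
if __name__=='__main__': ov(sys.argv[1],float(sys.argv[2]))
E
python3 ov.py s6.png 0.02
```

```text
[ 0.5527 -0.1934  0.0185] 0.04410856744243158 [-0.7 -0.3 -1. ]
```

View pics/s6.png

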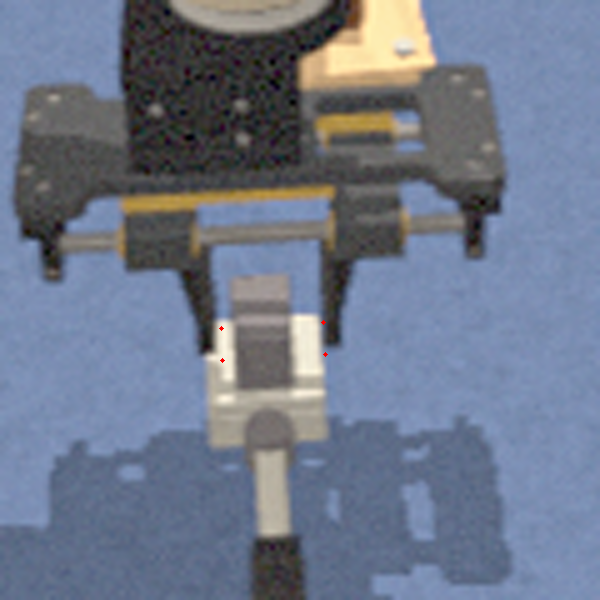

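>>> apply_moves(
  plan=[
    [[-0.05,0,-0.2],[0,0,0],0],
    [[0,0,-0.2],[0,0,0],0],
    [[0,0,0],[0,0,0],-0.8],
    [[0,0,0],[0,0,0],-0.8],
    [[0,0,0],[0,0,0],-0.8],
    [[0,0,0],[0,0,0],-0.8],
    [[0,0,0],[0,0,0],-0.8],
    [[0,0,0],[0,0,0],-0.8],
  ],
)

```text
clock: 7.18
position: [0.5513, -0.1932, 0.0138]
tool_rot: [[-0.046, 0.999, -0.005], [0.999, 0.046, 0.0], [0.0, -0.005, -1.0]]
contact_force: [-1.0, -0.5, 0.5]
grip_width: 0.0258
```

```bash
python3 ov.py s7.png 0.0245
```

```text
[ 0.5513 -0.1932  0.0138] 0.025867004933261096 [ 0.1 -0.  -0.3]
```

View pics/s7.png

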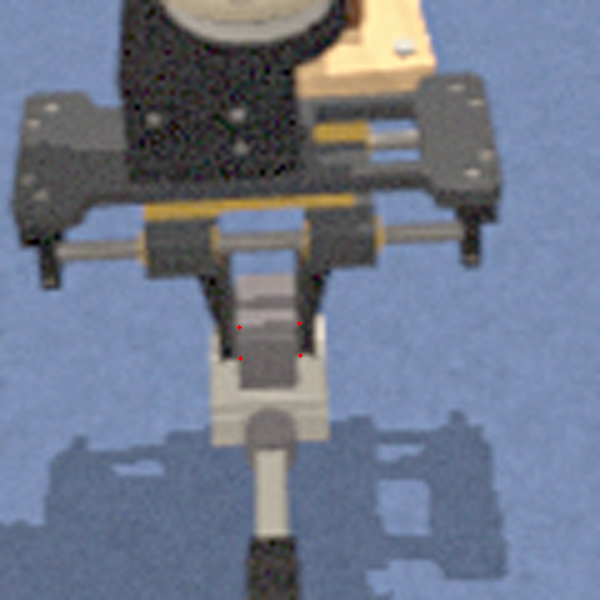

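>>> apply_moves(
  plan=[
    [[0,0,0.5],[0,0,0],-0.8],
    [[0,0,1.0],[0,0,0],-0.8],
    [[0,0,2],[0,0,0],-0.8],
    [[0,0,2.5],[0,0,0],-0.8],
    [[0,0,2.5],[0,0,0],-0.8],
    [[0,0,2.5],[0,0,0],-0.8],
    [[0,0,2],[0,0,0],-0.8],
    [[0,0,0],[0,0,0],-0.8],
  ],
  grip_force=45,
)

```text
clock: 7.9
position: [0.5451, -0.1894, 0.1465]
tool_rot: [[-0.046, 0.999, -0.016], [0.999, 0.046, 0.007], [0.007, -0.015, -1.0]]
contact_force: [1.2, -1.4, -3.6]
grip_width: 0.0255
```

```bash
python3 - <<'E'
from h import *
cs={n:cap(n,n+'8.png') for n in('side','top')}
s=robot.read_state(); print(s['position'],s['tool_rot'],s['contact_force'],s['wrist_torque'],s['grip_width'])
h=s['position'][2]-.0138
for n,z in(('wrench_grip',.045),('wrench',0),('handle_end',.018)):
    for k in cs:
        for x in robot.mark_of(k,n)[:2]: print(n,k,np.round(x['at'],1),round(x['conf'],2),np.round(atz(cs[k],x['at'],z+h),4))
E
```

```text
[ 0.54313396 -0.18853157  0.14215435] [[-0.04554478  0.99875637 -0.02028243]
 [ 0.99891225  0.04573635  0.00908335]
 [ 0.0099997  -0.01984667 -0.99975303]] [ 0.49115343  1.1517273  -4.57067498] [ 0.06148026 -0.09899176 -0.01745407] 0.025837121030303653
wrench_grip side [225.4 214.4] 0.74 [ 0.5409 -0.1809  0.1734]
wrench_grip side [229.7 284. ] 0.56 [ 0.5545 -0.3638  0.1734]
wrench_grip top [122.7 172.8] 0.66 [0.6039 0.3484 0.1734]
wrench side [226. 234.] 0.65 [ 0.5399 -0.1875  0.1284]
wrench top [216.8 202.7] 0.71 [0.5421 0.1228 0.1284]
wrench top [123.3 170.4] 0.23 [0.6173 0.3617 0.1284]
handle_end side [227.9 287. ] 0.66 [ 0.5497 -0.3455  0.1464]
handle_end top [220.4 191.6] 0.43 [0.5679 0.1132 0.1464]
```

View pics/side8.png

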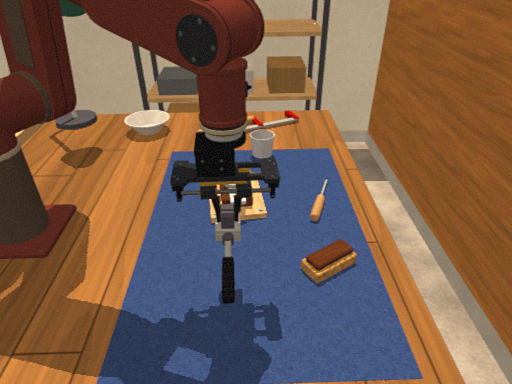

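>>> apply_moves(
  plan=[
    [[0.1,2.8,0],[-0.5,-1.1,2.6],-0.8],
    [[0,2.8,0],[0,0,2.6],-0.8],
    [[0,2.8,0],[0,0,2.6],-0.8],
    [[0,2.8,0],[0,0,2.6],-0.8],
    [[0,2.8,0],[0,0,2.6],-0.8],
    [[0,2.8,0],[0,0,2.6],-0.8],
    [[0,2.8,0],[0,0,2.6],-0.8],
    [[0,2.8,0],[0,0,2.6],-0.8],
  ],
)

```text
clock: 8.97
position: [0.5377, 0.0389, 0.1317]
tool_rot: [[-0.402, 0.916, -0.016], [0.916, 0.402, -0.002], [0.005, -0.015, -1.0]]
contact_force: [0.7, 0.5, -3.9]
grip_width: 0.0258
```

>>> apply_moves(
  plan=[
    [[0,2,0],[0,0,0],-0.8],
    [[0,2,0],[0,0,0],-0.8],
    [[0,1.5,0],[0,0,0],-0.8],
    [[0,1,0],[0,0,0],-0.8],
    [[0,0,0],[0,0,0],-0.8],
    [[0,0,0],[0,0,0],-0.8],
    [[0,0,0],[0,0,0],-0.8],
    [[0,0,0],[0,0,0],-0.8],
  ],
)

```text
clock: 9.63
position: [0.5334, 0.1122, 0.1262]
tool_rot: [[-0.411, 0.911, -0.025], [0.912, 0.411, -0.001], [0.009, -0.023, -1.0]]
contact_force: [-0.6, -0.6, -4.6]
grip_width: 0.0257
```

```bash
python3 - <<'E'
from h import *
cs={n:cap(n,n+'9.png') for n in('side','top')}
s=robot.read_state(); R=np.array(s['tool_rot']); print(s['position'],R.round(4).tolist(),np.degrees(np.arctan2(R[1,1],R[0,1])),s['contact_force'],s['grip_width'])
h=s['position'][2]-.0138
for n,z in(('wrench_grip',.045),('wrench',0),('handle_end',.018)):
    for k in cs:
        for x in robot.mark_of(k,n)[:2]: print(n,k,np.round(x['at'],1),round(x['conf'],2),np.round(atz(cs[k],x['at'],z+h),4))
a=cv2.imread('pics/side9.png')
cv2.imwrite('pics/s9a.png',cv2.resize(a[130:250,180:300],None,fx=5,fy=5,interpolation=cv2.INTER_CUBIC))
E
```

```text
[0.53359034 0.11202808 0.12629723] [[-0.4101, 0.9117, -0.0245], [0.912, 0.4102, -0.0008], [0.0093, -0.0227, -0.9997]] 24.223844605722565 [ 0.6449063  -0.88781917 -4.60376206] 0.025888598245243564
wrench_grip side [224.9 154.5] 0.6 [0.5283 0.0998 0.1575]
wrench side [224.7 167. ] 0.88 [0.5248 0.1126 0.1125]
handle_end side [230.8 181. ] 0.72 [0.5447 0.0117 0.1305]
handle_end side [252.2 190.7] 0.65 [ 0.5966 -0.0338  0.1305]
handle_end top [279.  181.8] 0.81 [ 0.5984 -0.0304  0.1305]
```

View pics/s9a.png

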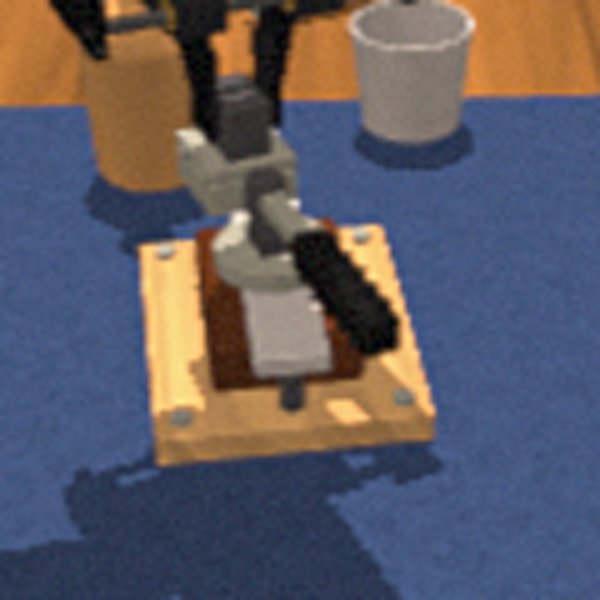

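View pics/top9.png

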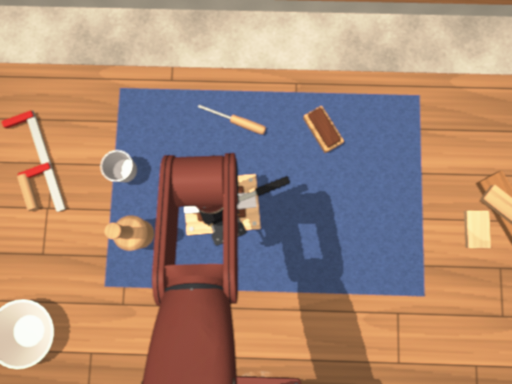

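>>> apply_moves(
  plan=[
    [[0.5,0.4,0.2],[-0.05,-0.9,0],-0.8],
    [[0.5,0.4,0.2],[0,-0.6,0],-0.8],
    [[0.4,0.2,0],[0,-0.2,0],-0.8],
    [[0,0,0],[0,-0.1,0],-0.8],
    [[0,0,0],[0,-0.1,0],-0.8],
    [[0,0,0],[0,-0.1,0],-0.8],
    [[0,0,0],[0,-0.1,0],-0.8],
    [[0,0,0],[0,0,0],-0.8],
  ],
)

```text
clock: 10.7
position: [0.5494, 0.1243, 0.1313]
tool_rot: [[-0.411, 0.911, 0.017], [0.911, 0.411, -0.001], [-0.008, 0.015, -1.0]]
contact_force: [-0.0, -0.3, -4.5]
grip_width: 0.0254
```

```bash
cat > chk.py <<'E'
from h import *
import sys
def chk(tag):
    cs={n:cap(n,n+tag+'.png') for n in('side','top')}
    s=robot.read_state(); R=np.array(s['tool_rot']); p=np.array(s['position']); ya=np.arctan2(R[1,1],R[0,1])-np.pi/2
    print(p.round(4),'z',R[:,2].round(4),'wr yaw',np.degrees(ya).round(2),np.round(s['contact_force'],1),round(s['grip_width'],4))
    h=p[2]-.0138; u=np.array([np.cos(ya),np.sin(ya)])
    sc={'side':np.array([.5488,.1177]),'top':np.array([.5502,.1212])}
    for k in cs:
        for x in robot.mark_of(k,'handle_end')[:2]:
            q=atz(cs[k],x['at'],h+.018)[:2]; so=q-.155*u
            print(k,np.round(x['at'],1),round(x['conf'],2),'hand',q.round(4),'socket',so.round(4),'screw-socket',(sc[k]-so).round(4))
    a=cv2.imread(f'pics/side{tag}.png')
    cv2.imwrite(f'pics/s{tag}a.png',cv2.resize(a[130:250,180:300],None,fx=5,fy=5,interpolation=cv2.INTER_CUBIC))
if __name__=='__main__': chk(sys.argv[1])
E
python3 chk.py 10
```

```text
[0.5494 0.1242 0.1313] z [ 0.0168 -0.0013 -0.9999] wr yaw -65.71 [ 0.1 -0.7 -3.2] 0.0258
side [261.2 184.4] 0.76 hand [ 0.6187 -0.0148] socket [0.5549 0.1265] screw-socket [-0.0061 -0.0088]
side [317.2 201.3] 0.38 hand [ 0.7416 -0.0904] socket [0.6779 0.0509] screw-socket [-0.1291  0.0668]
top [273.8 173.8] 0.8 hand [ 0.6174 -0.0169] socket [0.5536 0.1244] screw-socket [-0.0034 -0.0032]
```

View pics/s10a.png

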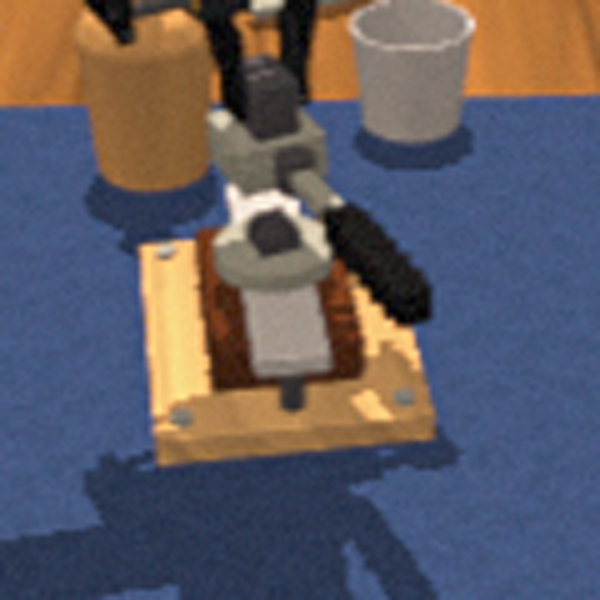

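>>> apply_moves(
  plan=[
    [[-0.2,-0.3,0],[0,0.4,0],-0.8],
    [[0,0,0],[0,0.3,0],-0.8],
    [[0,0,0],[0,0,0],-0.8],
    [[0,0,0],[0,0,0],-0.8],
    [[0,0,0],[0,0,0],-0.8],
    [[0,0,0],[0,0,0],-0.8],
    [[0,0,0],[0,0,0],-0.8],
    [[0,0,0],[0,0,0],-0.8],
  ],
)

```text
clock: 11.57
position: [0.5474, 0.1205, 0.1313]
tool_rot: [[-0.411, 0.912, 0.003], [0.912, 0.411, -0.001], [-0.003, 0.003, -1.0]]
contact_force: [-0.4, 0.2, -4.1]
grip_width: 0.0255
```

```bash
python3 chk.py 11; python3 chk.py 11b
```

```text
[0.5473 0.1205 0.1313] z [ 0.0033 -0.0013 -1.    ] wr yaw -65.75 [-0.7 -0.2 -4.8] 0.0257
side [234.7 173.1] 0.23 hand [0.554  0.0408] socket [0.4904 0.1821] screw-socket [ 0.0584 -0.0644]
top [274.4 173.6] 0.98 hand [ 0.6179 -0.0183] socket [0.5543 0.123 ] screw-socket [-0.0041 -0.0018]
top [233.8 119.7] 0.73 hand [0.7538 0.0878] socket [0.6901 0.2291] screw-socket [-0.1399 -0.1079]
[0.5473 0.1205 0.1313] z [ 0.0033 -0.0013 -1.    ] wr yaw -65.75 [ 0.1 -0.2 -4.2] 0.026
```

```bash
cat > wf.py <<'E'
from fit import *
import sys
GRIP=[[(x,y,z) for x in(.095,.185) for y in(-.01,.01) for z in(.008,.028)]]
def run(tag,yawdeg=None,fold=0):
    cs={n:cap(n,n+tag+'.png') for n in('side','top')}
    s=robot.read_state(); R=np.array(s['tool_rot']); p=np.array(s['position'])
    ya=np.arctan2(R[1,1],R[0,1])-np.pi/2
    print(p.round(4),'z',R[:,2].round(4),'yaw',np.degrees(ya).round(2),np.round(s['contact_force'],1),'grip',round(s['grip_width'],4))
    D=[]
    for n,c in cs.items():
        q=np.array([proj(c,[p[0]+r*np.cos(ya),p[1]+r*np.sin(ya),p[2]-.0138+.018]) for r in(.09,.19)])
        lo=np.floor(q.min(0)-7).astype(int);hi=np.ceil(q.max(0)+8).astype(int);b=(*lo,*hi)
        g=c['color'].astype(float).mean(2)[b[1]:b[3],b[0]:b[2]]
        m=1/(1+np.exp((g-62)/6))
        cv2.imwrite(f'pics/m_{n}{tag}.png',cv2.resize((m*255).astype(np.uint8),None,fx=8,fy=8,interpolation=cv2.INTER_NEAREST))
        D.append((n,c,b,m))
    def cost(q,which):
        t=0
        for n,c,b,m in D:
            if n in which:
                r=cv2.GaussianBlur(rend(c,GRIP,q[0],q[1],q[2],q[3] if len(q)>3 else p[2]-.0138,b),(0,0),.6); t+=((r-m)**2).sum()
        return t
    for wh in(('side',),('top',)):
        x0=np.array([p[0],p[1],ya]); sim=np.array([x0,x0+[.005,0,0],x0+[0,.005,0],x0+[0,0,.05]])
        r=minimize(cost,x0,args=(wh,),method='Nelder-Mead',options=dict(initial_simplex=sim,xatol=1e-5,maxiter=400))
        o={'side':[.5488,.1177],'top':[.5502,.1212]}[wh[0]]
        print(wh,r.x[:2].round(4),np.degrees(r.x[2]).round(1),round(r.fun,2),'screw-socket',(np.array(o)-r.x[:2]).round(4), 'handle dirs', (r.x[:2]+.155*np.array([np.cos(r.x[2]),np.sin(r.x[2])])).round(4))
    x0=np.array([p[0],p[1],ya,p[2]-.0138]); sim=np.vstack([x0,x0+np.diag([.005,.005,.05,.005])])
    r=minimize(cost,x0,args=(('side','top'),),method='Nelder-Mead',options=dict(initial_simplex=sim,xatol=1e-5,maxiter=800))
    print('joint',r.x[:2].round(4),np.degrees(r.x[2]).round(1),'z',r.x[3].round(4),round(r.fun,2))
if __name__=='__main__': run(sys.argv[1])
E
python3 wf.py 12
```

```text
[0.5473 0.1205 0.1313] z [ 0.0033 -0.0013 -1.    ] yaw -65.75 [ 0.4  1.1 -4.3] grip 0.0258
('side',) [0.5491 0.1214] -68.1 83.01 screw-socket [-0.0003 -0.0037] handle dirs [ 0.6068 -0.0225]
('top',) [0.5465 0.1236] -66.5 38.03 screw-socket [ 0.0037 -0.0024] handle dirs [ 0.6084 -0.0185]
joint [0.5468 0.1241] -66.5 z 0.1134 120.1
```

```bash
python3 - <<'E'
import cv2,numpy as np
a=cv2.imread('pics/m_side12.png');b=cv2.imread('pics/m_top12.png')
h=max(a.shape[0],b.shape[0]); f=lambda x:np.vstack([x,np.full((h-x.shape[0],x.shape[1],3),128,np.uint8)])
cv2.imwrite('pics/m12.png',np.hstack([f(a),f(b)]))
a=cv2.imread('pics/side12.png')
a=(255*(a/255.)**.6).astype(np.uint8)
cv2.imwrite('pics/s12a.png',cv2.resize(a[130:210,210:280],None,fx=8,fy=7,interpolation=cv2.INTER_CUBIC))
E
```

```text
(no output)
```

View pics/m12.png

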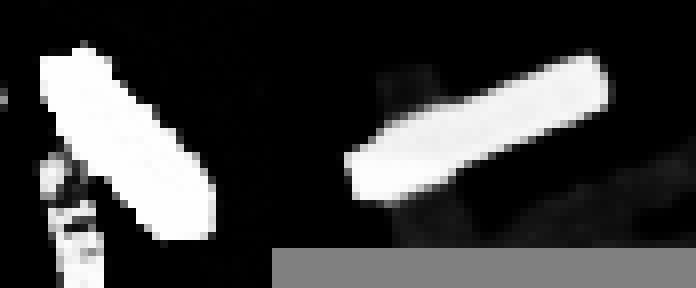

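View pics/s12a.png

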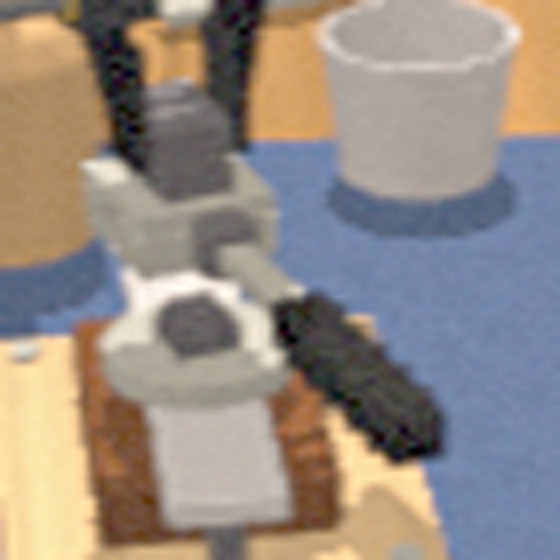

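```bash
sed -i "s/astype(float).mean(2)\[b\[1\]/astype(float).max(2)[b[1]/; s/(g-62)\/6/(g-50)\/5/" wf.py; python3 wf.py 13; python3 - <<'E'
import cv2,numpy as np
a=cv2.imread('pics/m_side13.png');b=cv2.imread('pics/m_top13.png')
h=max(a.shape[0],b.shape[0]); f=lambda x:np.vstack([x,np.full((h-x.shape[0],x.shape[1],3),128,np.uint8)])
t=cv2.imread('pics/top13.png')[150:230,200:300]; t=(255*(t/255.)**.6).astype(np.uint8)
cv2.imwrite('pics/m13.png',np.hstack([f(a),f(b)]));cv2.imwrite('pics/t13a.png',cv2.resize(t,None,fx=6,fy=6,interpolation=cv2.INTER_CUBIC))
E
```

```text
[0.5473 0.1205 0.1313] z [ 0.0033 -0.0013 -1.    ] yaw -65.75 [-0.1  1.1 -3.5] grip 0.0256
('side',) [0.5528 0.1239] -70.0 46.85 screw-socket [-0.004  -0.0062] handle dirs [ 0.6058 -0.0217]
('top',) [0.5486 0.1231] -67.2 98.63 screw-socket [ 0.0016 -0.0019] handle dirs [ 0.6088 -0.0198]
joint [0.5476 0.1274] -67.5 z 0.1132 145.13
```

View pics/m13.png

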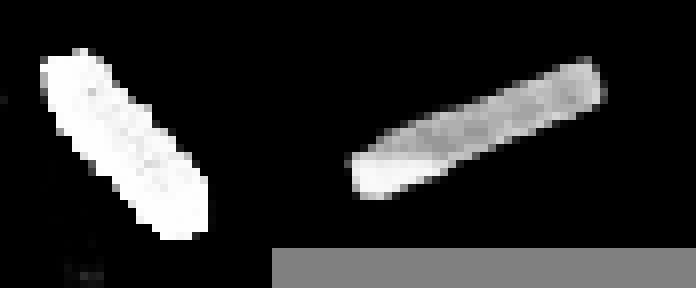

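View pics/t13a.png

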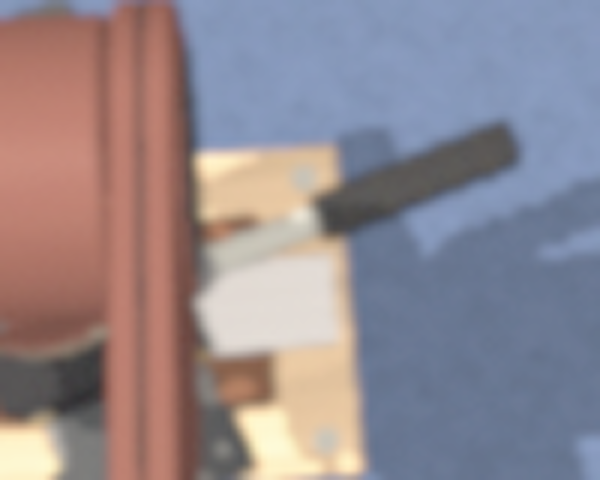

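>>> apply_moves(
  plan=[
    [[0.3,-0.15,0],[0,0,0],-0.8],
    [[0,0,-0.6],[0,0,0],-0.8],
    [[0,0,-0.6],[0,0,0],-0.8],
    [[0,0,-0.5],[0,0,0],-0.8],
    [[0,0,-0.3],[0,0,0],-0.8],
    [[0,0,0],[0,0,0],-0.8],
    [[0,0,0],[0,0,0],-0.8],
    [[0,0,0],[0,0,0],-0.8],
  ],
)

```text
clock: 12.83
position: [0.5499, 0.1187, 0.1079]
tool_rot: [[-0.411, 0.912, 0.001], [0.912, 0.411, -0.001], [-0.002, 0.001, -1.0]]
contact_force: [-0.3, 0.6, -3.9]
grip_width: 0.0253
```

```bash
sed -i "s/(g-50)\/5/(g-(50 if n=='side' else 72))\/5/" wf.py; python3 wf.py 14;python3 - <<'E'
import cv2,numpy as np
a=cv2.imread('pics/side14.png')
a=(255*(a/255.)**.6).astype(np.uint8)
cv2.imwrite('pics/s14a.png',cv2.resize(a[130:210,210:280],None,fx=8,fy=7,interpolation=cv2.INTER_CUBIC))
E
```

```text
[0.5501 0.1187 0.1082] z [ 0.0018 -0.0014 -1.    ] yaw -65.76 [ 0.5 -0.2 -5. ] grip 0.0258
('side',) [0.552  0.1201] -68.7 44.34 screw-socket [-0.0032 -0.0024] handle dirs [ 0.6084 -0.0243]
('top',) [0.5475 0.1224] -66.0 43.78 screw-socket [ 0.0027 -0.0012] handle dirs [ 0.6107 -0.0192]
joint [0.55   0.1255] -67.3 z 0.0883 89.71
```

View pics/s14a.png

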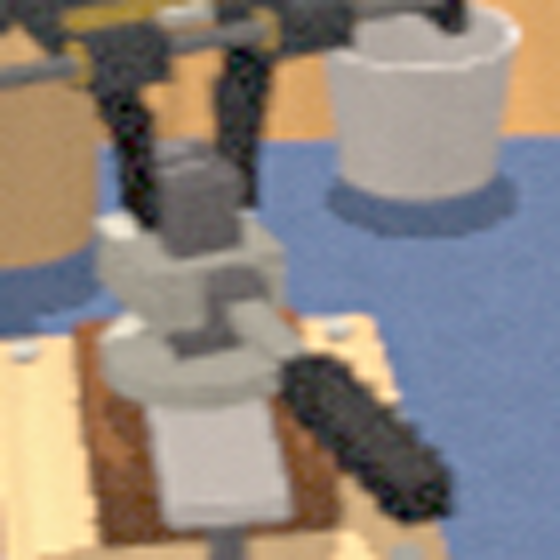

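>>> apply_moves(
  plan=[
    [[0,0,-0.2],[0,0,0],-0.8],
    [[0,0,-0.1],[0,0,0],-0.8],
    [[0,0,-0.1],[0,0,0],-0.8],
    [[0,0,-0.1],[0,0,0],-0.8],
    [[0,0,0],[0,0,0],-0.8],
    [[0,0,0],[0,0,0],-0.8],
    [[0,0,0],[0,0,0],-0.8],
    [[0,0,0],[0,0,0],-0.8],
  ],
)

```text
clock: 13.6
position: [0.5509, 0.1188, 0.1037]
tool_rot: [[-0.411, 0.912, 0.004], [0.912, 0.411, -0.001], [-0.003, 0.003, -1.0]]
contact_force: [0.3, -0.3, -3.6]
grip_width: 0.0254
```

>>> apply_moves(
  plan=[
    [[-0.1,0,-0.1],[0,0.1,0],-0.8],
    [[0,0,-0.1],[0,0,0],-0.8],
    [[0,0,-0.1],[0,0,0],-0.8],
    [[0,0,-0.1],[0,0,0],-0.8],
    [[0,0,0],[0,0,0],-0.8],
    [[0,0,0],[0,0,0],-0.8],
    [[0,0,0],[0,0,0],-0.8],
    [[0,0,0],[0,0,0],-0.8],
  ],
)

```text
clock: 14.27
position: [0.5498, 0.1188, 0.0993]
tool_rot: [[-0.411, 0.912, 0.002], [0.912, 0.411, -0.001], [-0.002, 0.001, -1.0]]
contact_force: [-0.0, -0.9, -4.9]
grip_width: 0.0257
```

```bash
python3 wf.py 15
```

```text
[0.5498 0.1188 0.0994] z [ 0.002  -0.0013 -1.    ] yaw -65.75 [-0.7  0.2 -3.9] grip 0.0258
('side',) [0.5515 0.121 ] -68.6 42.87 screw-socket [-0.0027 -0.0033] handle dirs [ 0.6079 -0.0233]
('top',) [0.55   0.1218] -66.8 43.84 screw-socket [ 0.0002 -0.0006] handle dirs [ 0.611  -0.0206]
joint [0.549  0.1251] -66.8 z 0.0798 88.27
```

>>> apply_moves(
  plan=[
    [[0,0,-0.1],[0,0,0],-0.8],
    [[0,0,-0.1],[0,0,0],-0.8],
    [[0,0,-0.1],[0,0,0],-0.8],
    [[0,0,0],[0,0,0],-0.8],
    [[0,0,0],[0,0,0],-0.8],
    [[0,0,0],[0,0,0],-0.8],
    [[0,0,0],[0,0,0],-0.8],
    [[0,0,0],[0,0,0],-0.8],
  ],
)

```text
clock: 15.03
position: [0.5501, 0.1188, 0.0965]
tool_rot: [[-0.411, 0.912, 0.003], [0.912, 0.411, -0.001], [-0.002, 0.002, -1.0]]
contact_force: [-0.8, 0.2, -5.2]
grip_width: 0.0257
```

```bash
python3 -c "
from h import *
s=robot.read_state();print(s['position'],s['contact_force'],s['wrist_torque'])
cap('side','side16.png')
a=cv2.imread('pics/side16.png')
a=(255*(a/255.)**.6).astype(np.uint8)
cv2.imwrite('pics/s16a.png',cv2.resize(a[130:210,210:280],None,fx=8,fy=7,interpolation=cv2.INTER_CUBIC))"
```

```text
[0.55013571 0.11884971 0.09649402] [-0.78789154  0.16152464 -5.17441598] [ 0.06989027 -0.11383285  0.0267425 ]
```

View pics/s16a.png

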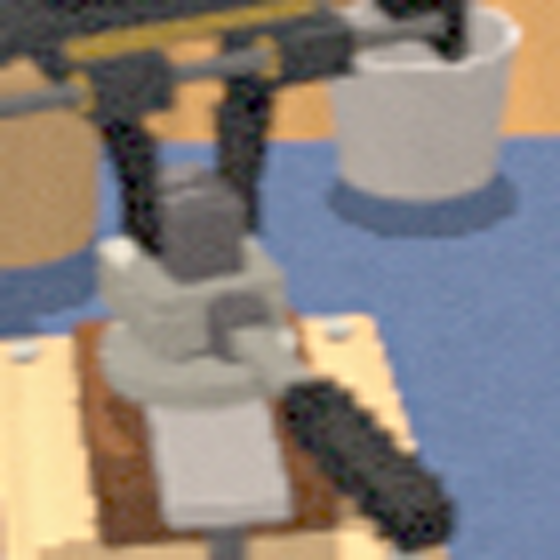

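>>> apply_moves(
  plan=[
    [[0,0,-0.1],[0,0,0],-0.8],
    [[0,0,-0.1],[0,0,0],-0.8],
    [[0,0,-0.1],[0,0,0],-0.8],
    [[0,0,-0.1],[0,0,0],-0.8],
    [[0,0,0],[0,0,0],-0.8],
    [[0,0,0],[0,0,0],-0.8],
    [[0,0,0],[0,0,0],-0.8],
    [[0,0,0],[0,0,0],-0.8],
  ],
)

```text
clock: 15.75
position: [0.5504, 0.1189, 0.092]
tool_rot: [[-0.411, 0.912, 0.003], [0.912, 0.411, -0.001], [-0.002, 0.003, -1.0]]
contact_force: [1.5, 0.1, -4.2]
grip_width: 0.0251
```

>>> apply_moves(
  plan=[
    [[0,0,-0.1],[0,0,0],-0.8],
    [[0,0,-0.1],[0,0,0],-0.8],
    [[0,0,-0.1],[0,0,0],-0.8],
    [[0,0,0],[0,0,0],-0.8],
    [[0,0,0],[0,0,0],-0.8],
    [[0,0,0],[0,0,0],-0.8],
    [[0,0,0],[0,0,0],-0.8],
    [[0,0,0],[0,0,0],-0.8],
  ],
)

```text
clock: 16.42
position: [0.5504, 0.1189, 0.0886]
tool_rot: [[-0.411, 0.912, 0.003], [0.912, 0.411, -0.001], [-0.002, 0.003, -1.0]]
contact_force: [0.6, 0.4, -4.3]
grip_width: 0.0257
```

```bash
python3 -c "
from h import *
s=robot.read_state();print(s['position'],s['contact_force'],s['wrist_torque'])
cap('side','side17.png')
a=cv2.imread('pics/side17.png')
a=(255*(a/255.)**.6).astype(np.uint8)
cv2.imwrite('pics/s17a.png',cv2.resize(a[130:210,210:280],None,fx=8,fy=7,interpolation=cv2.INTER_CUBIC))"
```

```text
[0.55042519 0.11891958 0.08863709] [ 0.633192    0.4156477  -4.26687507] [ 0.04590921 -0.19101116  0.01378603]
```

View pics/s17a.png

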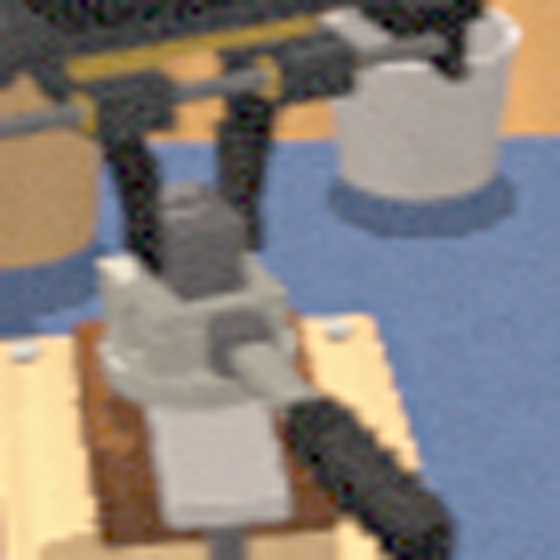

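>>> apply_moves(
  plan=[
    [[0,0,-0.1],[0,0,0],-0.8],
    [[0,0,-0.05],[0,0,0],-0.8],
    [[0,0,0],[0,0,0],-0.8],
    [[0,0,-0.05],[0,0,0],-0.8],
    [[0,0,0],[0,0,0],-0.8],
    [[0,0,0],[0,0,0],-0.8],
    [[0,0,0],[0,0,0],-0.8],
    [[0,0,0],[0,0,0],-0.8],
  ],
)

```text
clock: 17.13
position: [0.5505, 0.1189, 0.0865]
tool_rot: [[-0.411, 0.912, 0.004], [0.912, 0.411, -0.001], [-0.002, 0.003, -1.0]]
contact_force: [0.6, 0.6, -4.7]
grip_width: 0.0259
```

>>> apply_moves(
  plan=[
    [[0,0,-0.05],[0,0,0],-0.8],
    [[0,0,0],[0,0,0],-0.8],
    [[0,0,-0.05],[0,0,0],-0.8],
    [[0,0,0],[0,0,0],-0.8],
    [[0,0,-0.05],[0,0,0],-0.8],
    [[0,0,0],[0,0,0],-0.8],
    [[0,0,0],[0,0,0],-0.8],
    [[0,0,0],[0,0,0],-0.8],
  ],
)

```text
clock: 17.8
position: [0.5506, 0.119, 0.0857]
tool_rot: [[-0.411, 0.912, 0.004], [0.912, 0.411, -0.001], [-0.003, 0.003, -1.0]]
contact_force: [-1.3, 0.9, -2.6]
grip_width: 0.0256
```

>>> apply_moves(
  plan=[
    [[0,0,-0.05],[0,0,0],-0.8],
    [[0,0,0],[0,0,0],-0.8],
    [[0,0,0],[0,0,0],-0.1],
    [[0,0,0],[0,0,0],-0.1],
    [[0,0,0],[0,0,0],-0.1],
    [[0,0,0],[0,0,0],-0.1],
    [[0,0,0],[0,0,0],-0.1],
    [[0,0,0],[0,0,0],-0.1],
  ],
)

```text
clock: 18.47
position: [0.5535, 0.119, 0.0879]
tool_rot: [[-0.411, 0.912, 0.01], [0.912, 0.411, -0.001], [-0.005, 0.009, -1.0]]
contact_force: [-0.4, -0.0, 0.1]
grip_width: 0.0385
```

```bash
python3 wf.py 18; python3 -c "
from h import *
a=cv2.imread('pics/side18.png')
a=(255*(a/255.)**.6).astype(np.uint8)
cv2.imwrite('pics/s18a.png',cv2.resize(a[130:210,210:280],None,fx=8,fy=7,interpolation=cv2.INTER_CUBIC))"
```

```text
[0.5534 0.119  0.0879] z [ 9.9e-03 -9.0e-04 -1.0e+00] yaw -65.74 [ 0.4 -0.1 -0.2] grip 0.0388
('side',) [0.5523 0.1182] -68.7 46.13 screw-socket [-0.0035 -0.0005] handle dirs [ 0.6087 -0.0262]
('top',) [0.5466 0.1218] -65.4 46.06 screw-socket [ 0.0036 -0.0006] handle dirs [ 0.6111 -0.0191]
joint [0.5537 0.1261] -68.5 z 0.0664 92.4
```

View pics/s18a.png

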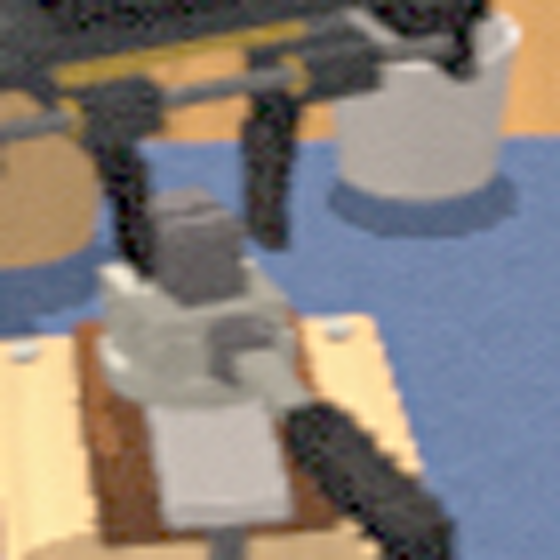

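>>> apply_moves(
  plan=[
    [[0,0,1.5],[0,0.3,0],-0.1],
    [[0,0,2],[0,0.2,0],-0.1],
    [[0,0,2.5],[0,0,0],-0.1],
    [[1.5,-3.5,0.5],[0,0,0],-0.1],
    [[1.5,-3.5,0],[0,0,0],-0.1],
    [[1.5,-3.5,0],[0,0,0],-0.1],
    [[1.4,-3.5,0],[0,0,0],-0.1],
    [[0,0,0],[0,0,0],-0.1],
  ],
)

```text
clock: 19.23
position: [0.6127, -0.024, 0.1565]
tool_rot: [[-0.418, 0.908, 0.001], [0.908, 0.418, -0.002], [-0.003, 0.0, -1.0]]
contact_force: [0.2, 0.1, -0.4]
grip_width: 0.0391
```

```bash
cat > look.py <<'E'
from h import *
import sys
tag=sys.argv[1]
for n in('side','top'):
    c=cap(n,n+tag+'.png')
    try:
        x=robot.mark_of(n,'handle_end')[0]; print(n,'handle_end',x['conf'],atz(c,x['at'],.09).round(4))
    except Exception as e: print(n,'none')
s=robot.read_state(); R=np.array(s['tool_rot'])
print(np.round(s['position'],4),'z',R[:,2].round(4),'toolyang',np.degrees(np.arctan2(R[1,1],R[0,1])).round(1),'F',np.round(s['contact_force'],1),'T',np.round(s['wrist_torque'],2),'w',round(s['grip_width'],4),'j',np.round(s['joint_pos'],2).tolist())
a=cv2.imread(f'pics/side{tag}.png'); t=cv2.imread(f'pics/top{tag}.png')
a=(255*(a/255.)**.6).astype(np.uint8); t=(255*(t/255.)**.6).astype(np.uint8)
cv2.imwrite(f'pics/L{tag}.png',np.hstack([cv2.resize(a[120:240,195:295],(400,480),interpolation=cv2.INTER_CUBIC),cv2.resize(t[140:260,190:290],(400,480),interpolation=cv2.INTER_CUBIC)]))
E
python3 look.py 19
```

```text
side handle_end 0.96 [ 0.6157 -0.028   0.09  ]
top handle_end 0.63 [ 0.6096 -0.0191  0.09  ]
[ 0.6099 -0.0171  0.1555] z [-0.0022  0.0015 -1.    ] toolyang 25.0 F [-0.7 -0.4 -1.1] T [-0.   -0.12 -0.01] w 0.0388 j [-0.16, 0.22, 1.61, 0.0, 1.32, -0.59]
```

View pics/L19.png

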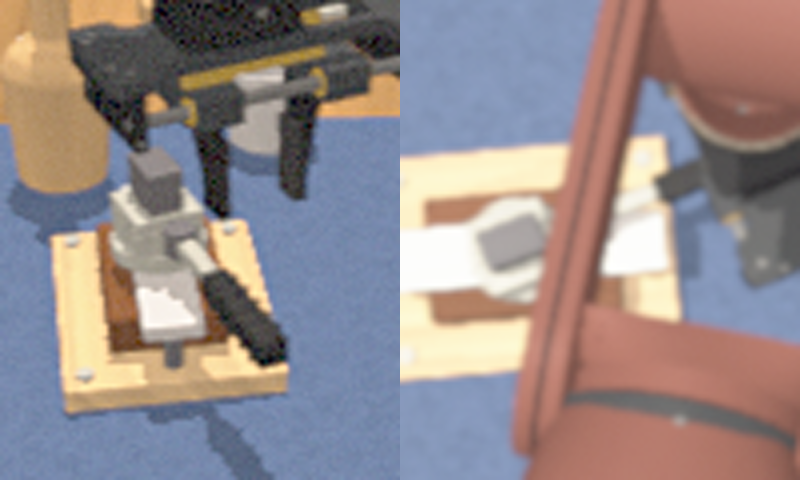

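>>> apply_moves(
  plan=[
    [[0.2,-0.5,-2],[0,0,0],-0.1],
    [[0,0,-2],[0,0,0],-0.1],
    [[0,0,-2],[0,0,0],-0.1],
    [[0,0,0],[0,0,0],-0.1],
    [[0,0,0],[0,0,0],-0.1],
    [[0,0,0],[0,0,0],-0.1],
    [[0,0,0],[0,0,0],-0.1],
    [[0,0,0],[0,0,0],-0.1],
  ],
)

```text
clock: 20.1
position: [0.6107, -0.0115, 0.0975]
tool_rot: [[-0.433, 0.901, 0.001], [0.901, 0.433, 0.003], [0.003, 0.002, -1.0]]
contact_force: [0.8, -0.2, 0.3]
grip_width: 0.0388
```

```bash
python3 look.py 20
```

```text
side handle_end 0.9 [ 0.6075 -0.026   0.09  ]
top none
[ 0.6107 -0.012   0.0972] z [ 5.e-04  3.e-03 -1.e+00] toolyang 25.6 F [-0.9  0.2  0.1] T [ 0.04 -0.17  0.02] w 0.0392 j [-0.15, 0.27, 1.66, 0.0, 1.21, -0.6]
```

View pics/L20.png

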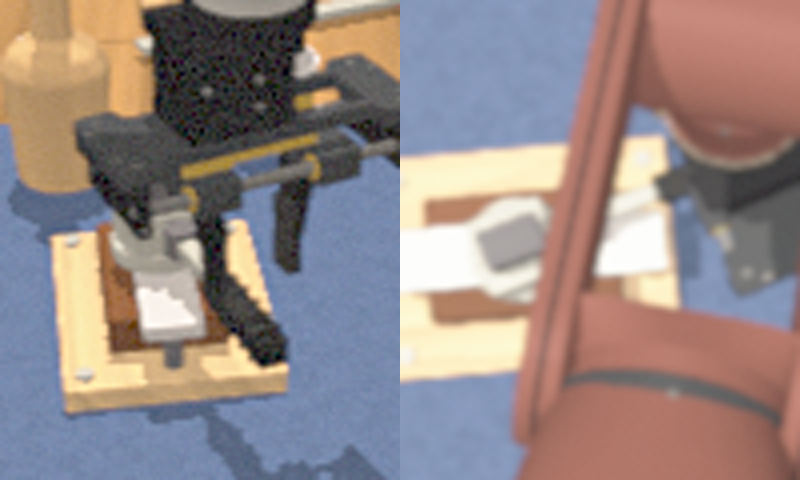

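>>> apply_moves(
  plan=[
    [[0.4,-1.0,0],[0,0,0],0.2],
    [[0,0,0],[0,0,0],0.2],
    [[0,0,0],[0,0,0],0.2],
    [[0,0,-1.2],[0,0,-1],0.2],
    [[0,0,-1.2],[0,0,0],0.2],
    [[0,0,-1],[0,0,0],0.2],
    [[0,0,-0.5],[0,0,0],0.2],
    [[0,0,0],[0,0,0],0.2],
  ],
)

```text
clock: 20.97
position: [0.6149, -0.0243, 0.0539]
tool_rot: [[-0.413, 0.911, 0.001], [0.911, 0.413, 0.003], [0.002, 0.002, -1.0]]
contact_force: [0.1, -0.8, 0.7]
grip_width: 0.0522
```

```bash
python3 look.py 21
```

```text
side handle_end 0.74 [ 0.604  -0.0194  0.09  ]
top none
[ 0.6167 -0.0245  0.0567] z [ 0.0046  0.0022 -1.    ] toolyang 24.4 F [-0.5  0.4  0.5] T [ 0.03 -0.15 -0.04] w 0.0523 j [-0.17, 0.33, 1.67, 0.0, 1.14, -0.6]
```

View pics/L21.png

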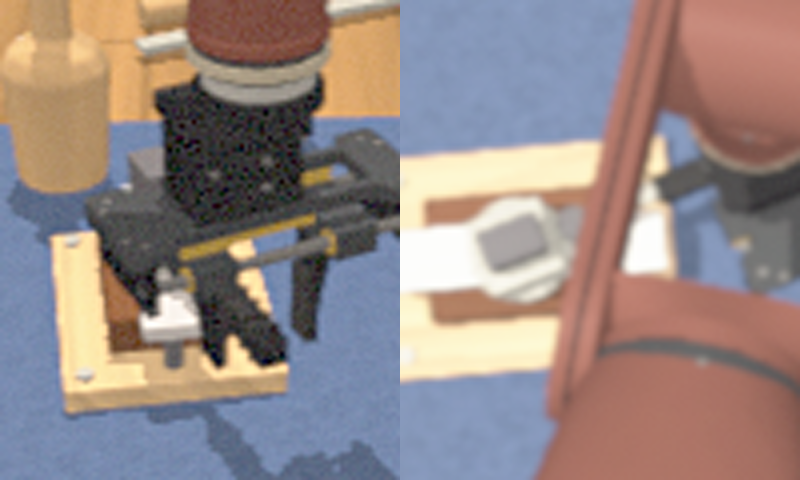

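>>> apply_moves(
  plan=[
    [[-0.45,-0.2,0],[0,0.15,0],0.2],
    [[-0.45,-0.2,0],[0,0.1,0],0.2],
    [[-0.45,-0.2,0],[0,0,0],0.2],
    [[0,0,0],[0,0,0],0.2],
    [[0,0,0],[0,0,0],0.2],
    [[0,0,0],[0,0,0],0.2],
    [[0,0,0],[0,0,0],0.2],
    [[0,0,0],[0,0,0],0.2],
  ],
)

```text
clock: 21.83
position: [0.6038, -0.0316, 0.0601]
tool_rot: [[-0.413, 0.911, 0.005], [0.911, 0.413, 0.001], [-0.001, 0.005, -1.0]]
contact_force: [-0.8, -0.0, 1.0]
grip_width: 0.052
```

```bash
cat > k.py <<'E'
from h import *
s=robot.read_state(); R=np.array(s['tool_rot']);p=np.array(s['position'])
S=np.array([.5495,.1195])
ty=R[:2,1]/np.linalg.norm(R[:2,1]); w=s['grip_width']
f=p[:2]+ty*(w/2-.010)   # handle centre line if far finger touches
d=f-S; th=np.arctan2(d[1],d[0]); F=np.array(s['contact_force'][:2])
n=np.array([-np.sin(th),np.cos(th)])
print(p.round(4),'z',R[:,2].round(3),'toolyang-90',np.degrees(np.arctan2(ty[1],ty[0])).round(1)-90,'handle ang if touching',np.degrees(th).round(1),'r',np.linalg.norm(d).round(4),'Fn',(F@n).round(2),'Fr',(F@d/np.linalg.norm(d)).round(2),'Fz',round(s['contact_force'][2],1),'Tz',round(s['wrist_torque'][2],2),round(w,4),'t',s['clock'])
# next step of +c deg cw
for c in(2,3):
    t2=th-np.radians(c); q=S+.155*np.array([np.cos(t2),np.sin(t2)]); off=(w/2-.010)*np.array([-np.sin(t2),np.cos(t2)])
    print(c,'deg -> cm',((q-off-p[:2])*100).round(2),'rot',np.degrees(t2+np.pi/2-np.arctan2(ty[1],ty[0])).round(1))
E
python3 k.py
```

```text
[ 0.6038 -0.0316  0.0601] z [ 0.005  0.001 -1.   ] toolyang-90 -65.6 handle ang if touching -64.5 r 0.1601 Fn -0.73 Fr -0.31 Fz 1.0 Tz 0.02 0.052 t 21.8333
2 deg -> cm [-0.72  0.26] rot -0.9
3 deg -> cm [-0.98  0.18] rot -1.9
```

>>> apply_moves(
  plan=[
    [[-0.3,0.1,-0.2],[0,0,-0.6],0.2],
    [[-0.3,0.1,-0.1],[0,0,-0.6],0.2],
    [[-0.3,0,0],[0,0,-0.6],0.2],
    [[0,0,0],[0,0,0],0.2],
    [[0,0,0],[0,0,0],0.2],
    [[0,0,0],[0,0,0],0.2],
    [[0,0,0],[0,0,0],0.2],
    [[0,0,0],[0,0,0],0.2],
  ],
)

```text
clock: 22.5
position: [0.594, -0.0291, 0.0566]
tool_rot: [[-0.382, 0.924, 0.006], [0.924, 0.382, 0.001], [-0.001, 0.006, -1.0]]
contact_force: [0.3, -0.6, 0.3]
grip_width: 0.0522
```

```bash
python3 k.py; python3 look.py 22
```

```text
[ 0.594  -0.0291  0.0566] z [ 0.006  0.001 -1.   ] toolyang-90 -67.6 handle ang if touching -67.4 r 0.1543 Fn 0.09 Fr 0.69 Fz 0.3 Tz 0.02 0.0522 t 22.5
2 deg -> cm [-0.5  -0.21] rot -1.8
3 deg -> cm [-0.76 -0.28] rot -2.8
side handle_end 0.54 [ 0.6172 -0.0335  0.09  ]
top handle_end 0.43 [ 0.6181 -0.0259  0.09  ]
[ 0.594  -0.0291  0.0566] z [ 5.5e-03  9.0e-04 -1.0e+00] toolyang 22.4 F [ 0.3 -0.1  0.6] T [-0.01 -0.08 -0.01] w 0.0524 j [-0.18, 0.28, 1.73, 0.0, 1.12, -0.58]
```

View pics/L22.png

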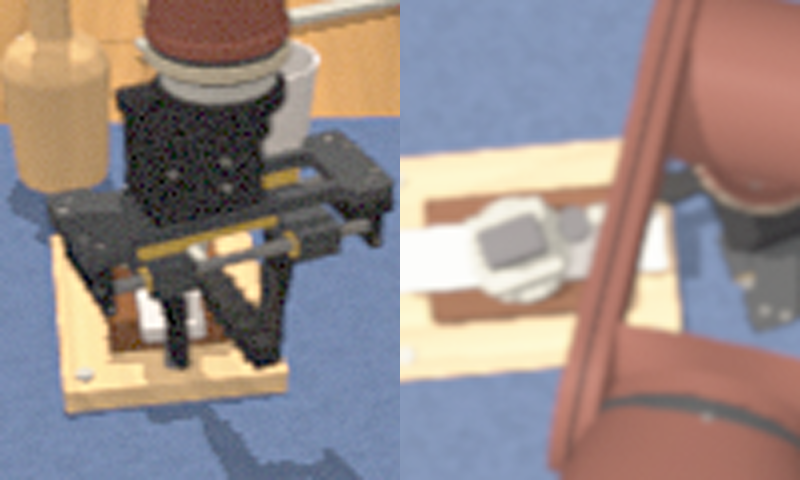

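>>> apply_moves(
  plan=[
    [[-0.25,-0.1,0],[0,0,-1],0.2],
    [[-0.25,-0.1,0],[0,0,-1],0.2],
    [[-0.25,-0.1,0],[0,0,-1],0.2],
    [[0,0,0],[0,0,0],0.2],
    [[-0.25,-0.1,0],[0,0,-1],0.2],
    [[0,0,0],[0,0,0],0.2],
    [[0,0,0],[0,0,0],0.2],
    [[0,0,0],[0,0,0],0.2],
  ],
)

```text
clock: 23.37
position: [0.5834, -0.0332, 0.0569]
tool_rot: [[-0.308, 0.951, 0.007], [0.951, 0.308, 0.001], [-0.001, 0.007, -1.0]]
contact_force: [0.8, 0.9, 0.8]
grip_width: 0.0522
```

```bash
python3 k.py
```

```text
[ 0.5834 -0.0332  0.0569] z [ 0.007  0.001 -1.   ] toolyang-90 -72.0 handle ang if touching -71.6 r 0.1557 Fn 1.1 Fr -0.61 Fz 0.8 Tz 0.03 0.0522 t 23.3667
2 deg -> cm [-0.55 -0.05] rot -1.5
3 deg -> cm [-0.82 -0.1 ] rot -2.5
```

>>> apply_moves(
  plan=[
    [[-0.27,-0.05,0],[0,0.1,-1],0.2],
    [[-0.27,-0.05,0],[0,0.1,-1],0.2],
    [[-0.27,-0.05,0],[0,0,-1],0.2],
    [[0,0,0],[0,0,0],0.2],
    [[-0.27,-0.05,0],[0,0,-1],0.2],
    [[0,0,0],[0,0,0],0.2],
    [[0,0,0],[0,0,0],0.2],
    [[0,0,0],[0,0,0],0.2],
  ],
)

```text
clock: 24.03
position: [0.5771, -0.0333, 0.058]
tool_rot: [[-0.233, 0.972, 0.015], [0.972, 0.233, 0.003], [-0.0, 0.015, -1.0]]
contact_force: [2.9, 1.2, -1.8]
grip_width: 0.0517
```

```bash
python3 k.py; python3 look.py 24
```

```text
[ 0.5771 -0.0333  0.058 ] z [ 0.015  0.003 -1.   ] toolyang-90 -76.5 handle ang if touching -73.9 r 0.1552 Fn 3.1 Fr -0.33 Fz -1.8 Tz 0.01 0.0517 t 24.0333
2 deg -> cm [-0.52 -0.14] rot 0.6
3 deg -> cm [-0.79 -0.18] rot -0.4
side handle_end 0.74 [ 0.6007 -0.0324  0.09  ]
top handle_end 0.75 [0.5479 0.1205 0.09  ]
[ 0.5771 -0.0332  0.0579] z [ 0.0149  0.0032 -0.9999] toolyang 13.5 F [ 2.8  1.4 -1.3] T [ 0.16 -0.62  0.05] w 0.0522 j [-0.2, 0.24, 1.78, 0.01, 1.11, -0.44]
```

View pics/L24.png

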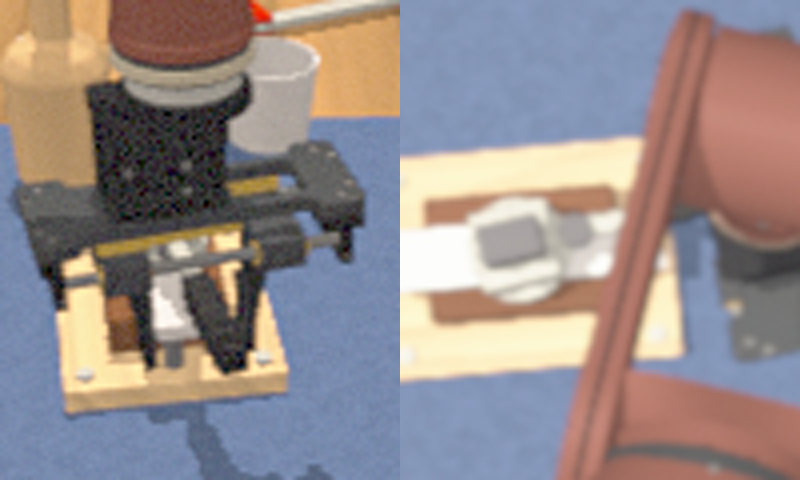

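>>> apply_moves(
  plan=[
    [[-0.2,-0.05,0],[0,0.3,0],0.2],
    [[-0.2,-0.05,0],[0,0.2,0],0.2],
    [[-0.2,-0.05,0],[0,0.1,0],0.2],
    [[-0.2,-0.05,0],[0,0.1,0],0.2],
    [[-0.2,-0.05,0],[0,0.1,0],0.2],
    [[-0.2,-0.05,0],[0,0.1,-0.5],0.2],
    [[-0.2,-0.05,0],[0,0.1,-0.5],0.2],
    [[-0.2,-0.05,0],[0,0.1,-0.5],0.2],
  ],
)

```text
clock: 24.9
position: [0.5672, -0.0353, 0.0592]
tool_rot: [[-0.206, 0.978, 0.009], [0.978, 0.206, 0.006], [0.004, 0.01, -1.0]]
contact_force: [6.8, 2.9, -4.2]
grip_width: 0.0525
```

```bash
python3 k.py
```

```text
[ 0.5672 -0.0353  0.0592] z [ 0.009  0.006 -1.   ] toolyang-90 -78.1 handle ang if touching -77.5 r 0.1552 Fn 7.22 Fr -1.34 Fz -4.2 Tz 0.05 0.0525 t 24.9
2 deg -> cm [-0.54 -0.05] rot -1.4
3 deg -> cm [-0.81 -0.07] rot -2.4
```

```bash
cat > yaw.py <<'E'
from fit import *
import sys
BL=[[(x,y,z) for x in(-.02,.02) for y in(-.013,.013) for z in(.028,.059)]]
c=robot.capture('top') if len(sys.argv)<2 else None
if c is None:
    c=robot.capture('top'); c['color']=cv2.imread(sys.argv[1])[:,:,::-1]
else: cv2.imwrite('pics/topyaw_%.2f.png'%robot.read_state()['clock'],c['color'][:,:,::-1])
p=proj(c,[.5495,.1195,.12]); u,v=p.round().astype(int); b=(u-12,v-12,u+13,v+13)
g=c['color'].astype(float).mean(2)[b[1]:b[3],b[0]:b[2]]
HB=[[(x,y,.028) for x in(-.024,.024) for y in(-.024,.024)]+BL[0]]
out=[]
def cost(q):
    m=cv2.GaussianBlur(rend(c,BL,q[0],q[1],q[2],.072,b),(0,0),.5)
    w=rend(c,HB,q[0],q[1],q[2],.072,b)>.95
    # exclude knob zone
    A=np.stack([m[w],np.ones(w.sum())],1); s=np.linalg.lstsq(A,g[w],rcond=None)[0]
    return float(((A@s-g[w])**2).mean())
for y0 in np.radians([-60,-70,-80,-90,-100]):
    x0=np.array([.5495,.121,y0]); r=minimize(cost,x0,method='Nelder-Mead',options=dict(initial_simplex=[x0,x0+[.003,0,0],x0+[0,.003,0],x0+[0,0,.15]],xatol=1e-5))
    out.append((round(r.fun,1),r.x[:2].round(4).tolist(),np.degrees(r.x[2]).round(1)))
print(sorted(out,key=lambda t:t[0])[:3])
E
for f in top19 top22 top24; do python3 yaw.py pics/$f.png; done; python3 yaw.py
```

```text
[(np.float64(953.1), [0.5487, 0.1212], np.float64(-73.9)), (np.float64(957.1), [0.5489, 0.1207], np.float64(-73.5)), (np.float64(957.7), [0.5483, 0.1205], np.float64(-72.5))]
[(np.float64(281.7), [0.5493, 0.1201], np.float64(-69.6)), (np.float64(287.0), [0.5495, 0.1203], np.float64(-69.7)), (np.float64(292.7), [0.5494, 0.1204], np.float64(-70.1))]
[(np.float64(267.4), [0.5497, 0.1212], np.float64(-76.3)), (np.float64(267.6), [0.5494, 0.1217], np.float64(-76.0)), (np.float64(269.2), [0.5496, 0.1215], np.float64(-75.0))]
[(np.float64(254.0), [0.5496, 0.1219], np.float64(-78.3)), (np.float64(254.3), [0.5495, 0.1218], np.float64(-78.4)), (np.float64(255.7), [0.5496, 0.1219], np.float64(-78.2))]
```

>>> apply_moves(
  plan=[
    [[-0.2,-0.02,-0.03],[0,0.1,-0.4],0.2],
    [[-0.2,-0.02,-0.03],[0,0.1,-0.4],0.2],
    [[-0.2,-0.02,-0.03],[0,0.1,-0.4],0.2],
    [[-0.2,-0.02,-0.03],[0,0.1,-0.4],0.2],
    [[-0.2,-0.02,-0.03],[0,0.1,-0.4],0.2],
    [[-0.2,-0.02,0],[0,0.1,-0.4],0.2],
    [[-0.2,-0.02,0],[0,0.1,-0.4],0.2],
    [[-0.2,-0.02,0],[0,0.1,-0.4],0.2],
  ],
)

```text
clock: 25.77
position: [0.5588, -0.0358, 0.0595]
tool_rot: [[-0.149, 0.989, 0.012], [0.989, 0.148, 0.007], [0.006, 0.013, -1.0]]
contact_force: [6.5, 2.6, -4.4]
grip_width: 0.0522
```

```bash
python3 k.py; python3 yaw.py
```

```text
[ 0.5588 -0.0358  0.0595] z [ 0.012  0.007 -1.   ] toolyang-90 -81.5 handle ang if touching -80.6 r 0.1549 Fn 6.88 Fr -1.49 Fz -4.4 Tz 0.04 0.0522 t 25.7667
2 deg -> cm [-0.54 -0.05] rot -1.2
3 deg -> cm [-0.81 -0.06] rot -2.2
[(np.float64(280.2), [0.5498, 0.1217], np.float64(-82.6)), (np.float64(280.4), [0.5499, 0.1215], np.float64(-82.5)), (np.float64(281.7), [0.5498, 0.1218], np.float64(-82.0))]
```

>>> apply_moves(
  plan=[
    [[-0.22,-0.01,-0.03],[0,0.1,-0.4],0.2],
    [[-0.22,-0.01,-0.03],[0,0.1,-0.4],0.2],
    [[-0.22,-0.01,-0.03],[0,0.1,-0.4],0.2],
    [[-0.22,-0.01,-0.03],[0,0.1,-0.4],0.2],
    [[-0.22,0,-0.03],[0,0.1,-0.4],0.2],
    [[-0.22,0,-0.03],[0,0.1,-0.4],0.2],
    [[-0.22,0,0],[0,0.1,-0.4],0.2],
    [[-0.22,0,0],[0,0.1,-0.4],0.2],
  ],
)

```text
clock: 26.48
position: [0.5493, -0.0359, 0.0595]
tool_rot: [[-0.089, 0.996, 0.016], [0.996, 0.089, 0.007], [0.005, 0.017, -1.0]]
contact_force: [7.5, 1.8, -5.5]
grip_width: 0.0521
```

```bash
python3 k.py; python3 yaw.py
```

```text
[ 0.5493 -0.0359  0.0595] z [ 0.016  0.007 -1.   ] toolyang-90 -84.9 handle ang if touching -84.1 r 0.1548 Fn 7.66 Fr -1.02 Fz -5.5 Tz 0.02 0.0521 t 26.4833
2 deg -> cm [-0.54 -0.03] rot -1.2
3 deg -> cm [-0.81 -0.02] rot -2.2
[(np.float64(212.3), [0.55, 0.1208], np.float64(-87.6)), (np.float64(212.6), [0.55, 0.1207], np.float64(-87.6)), (np.float64(215.7), [0.5498, 0.1207], np.float64(-87.6))]
```

```bash
python3 look.py 26
```

```text
side none
top none
[ 0.5492 -0.036   0.0595] z [ 0.0161  0.0068 -0.9998] toolyang 5.1 F [ 7.1  1.1 -6.2] T [ 0.15 -1.11  0.  ] w 0.0525 j [-0.22, 0.17, 1.86, 0.01, 1.1, -0.31]
```

View pics/L26.png

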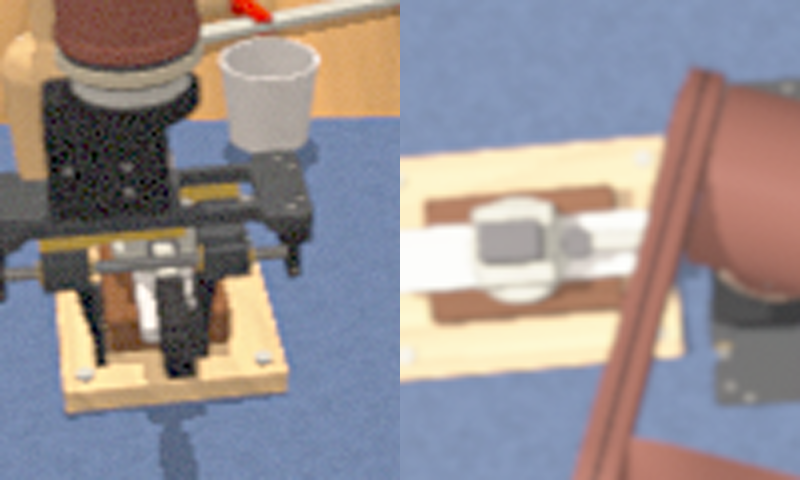

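>>> apply_moves(
  plan=[
    [[-0.2,0,-0.15],[0,0.3,-0.4],0.2],
    [[-0.2,0,-0.12],[0,0.2,-0.4],0.2],
    [[-0.22,0,-0.1],[0,0.2,-0.4],0.2],
    [[-0.22,0,-0.1],[0,0.2,-0.4],0.2],
    [[-0.22,0.01,-0.06],[0,0.1,-0.4],0.2],
    [[-0.22,0.01,-0.06],[0,0.1,-0.4],0.2],
    [[-0.22,0.01,-0.06],[0,0.1,-0.4],0.2],
    [[-0.22,0.01,-0.06],[0,0.1,-0.4],0.2],
  ],
)

```text
clock: 27.4
position: [0.5451, -0.0352, 0.0587]
tool_rot: [[-0.03, 0.999, 0.021], [1.0, 0.03, 0.006], [0.006, 0.022, -1.0]]
contact_force: [7.2, 2.3, -3.4]
grip_width: 0.0523
```

```bash
python3 k.py; python3 yaw.py
```

```text
[ 0.5451 -0.0352  0.0587] z [ 0.021  0.006 -1.   ] toolyang-90 -88.3 handle ang if touching -85.6 r 0.1547 Fn 7.35 Fr -1.75 Fz -3.4 Tz 0.07 0.0523 t 27.4
2 deg -> cm [-0.54 -0.08] rot 0.6
3 deg -> cm [-0.81 -0.06] rot -0.4
[(np.float64(199.6), [0.55, 0.1207], np.float64(-87.6)), (np.float64(203.2), [0.5499, 0.1208], np.float64(-87.7)), (np.float64(205.4), [0.5498, 0.1207], np.float64(-87.7))]
```

>>> apply_moves(
  plan=[
    [[-0.27,-0.01,-0.03],[0,0.4,0],0.2],
    [[-0.27,-0.01,-0.03],[0,0.3,0],0.2],
    [[-0.27,0,-0.03],[0,0.3,0],0.2],
    [[-0.27,0,-0.03],[0,0.3,0],0.2],
    [[-0.27,0,-0.03],[0,0.3,0],0.2],
    [[-0.27,0,-0.03],[0,0.3,0],0.2],
    [[-0.27,0,-0.03],[0,0.3,0],0.2],
    [[-0.27,0,-0.03],[0,0.3,0],0.2],
  ],
)

```text
clock: 28.12
position: [0.5342, -0.0361, 0.0599]
tool_rot: [[-0.028, 1.0, 0.001], [1.0, 0.028, 0.005], [0.005, 0.001, -1.0]]
contact_force: [8.0, 1.3, -4.6]
grip_width: 0.0526
```

```bash
python3 k.py; python3 yaw.py
```

```text
[ 0.5342 -0.0361  0.0599] z [ 0.001  0.005 -1.   ] toolyang-90 -88.4 handle ang if touching -89.6 r 0.1551 Fn 8.06 Fr -1.24 Fz -4.6 Tz -0.05 0.0526 t 28.1167
2 deg -> cm [-0.54  0.11] rot -3.2
3 deg -> cm [-0.81  0.15] rot -4.2
[(np.float64(224.6), [0.55, 0.1208], np.float64(-87.9)), (np.float64(229.8), [0.5504, 0.1208], np.float64(-87.8)), (np.float64(231.7), [0.5501, 0.121], np.float64(-88.5))]
```

```bash
python3 look.py 28; python3 - <<'E'
import cv2,numpy as np
A=[]
for f in('top26','top28'):
    a=cv2.imread(f'pics/{f}.png')[180:225,195:260]; a=(255*(a/255.)**.6).astype(np.uint8)
    A.append(cv2.resize(a,None,fx=9,fy=6.5*9/6.5,interpolation=cv2.INTER_CUBIC)[:,:590])
cv2.imwrite('pics/cmp28.png',cv2.resize(np.vstack(A),(436,600)))
E
```

```text
side handle_end 0.61 [ 0.5574 -0.0348  0.09  ]
top none
[ 0.5341 -0.0361  0.0598] z [ 8.0e-04  4.8e-03 -1.0e+00] toolyang 1.6 F [ 6.6  1.6 -4.9] T [ 0.18 -1.38 -0.08] w 0.052 j [-0.22, 0.15, 1.88, 0.01, 1.11, -0.25]
```

View pics/cmp28.png

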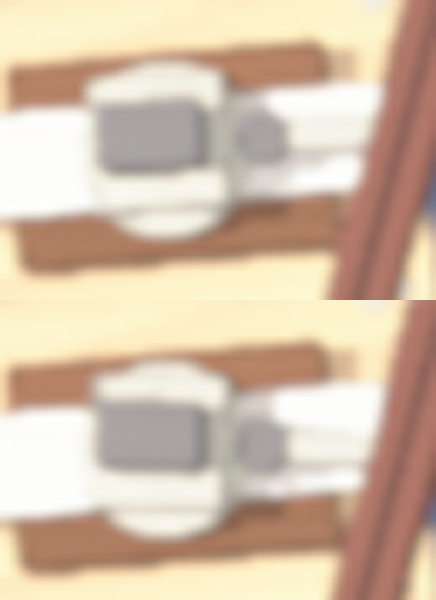

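View pics/L28.png

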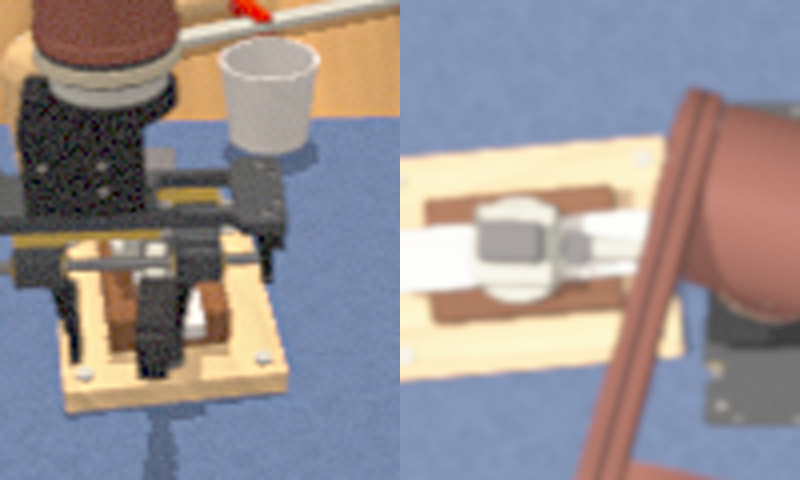

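>>> apply_moves(
  plan=[
    [[0.5,0,0],[0,0,0],0.2],
    [[0.5,0,0],[0,0,0],0.2],
    [[0.3,0,0],[0,0,0],0.2],
    [[0,0,0],[0,0,0],0.2],
    [[0,0,1.5],[0,0,0],0.2],
    [[0,0,2.5],[0,0,0],0.2],
    [[0,0,3],[0,0,0],0.2],
    [[0,0,2],[0,0,0],0.2],
  ],
)

```text
clock: 29.03
position: [0.5391, -0.0363, 0.1454]
tool_rot: [[-0.028, 0.999, -0.022], [1.0, 0.028, 0.006], [0.007, -0.022, -1.0]]
contact_force: [-0.3, 0.2, 0.9]
grip_width: 0.0522
```

>>> apply_moves(
  plan=[
    [[0,-2.5,0.5],[0,0,0],0.2],
    [[0,-3.5,0],[0,0,0],0.2],
    [[0,-3.5,0],[0,0,0],0.2],
    [[0,-3.5,0],[0,0,0],0.2],
    [[0,-3.5,0],[0,0,0],0.2],
    [[0,-3,0],[0,0,0],0.2],
    [[0,-2,0],[0,0,0],0.2],
    [[0,0,0],[0,0,0],0.2],
  ],
)

```text
clock: 29.7
position: [0.5392, -0.2603, 0.1591]
tool_rot: [[-0.034, 0.999, -0.016], [0.999, 0.034, 0.003], [0.003, -0.016, -1.0]]
contact_force: [-0.2, 0.2, -0.6]
grip_width: 0.0522
```

```bash
python3 look.py 30; python3 yaw.py
```

```text
side handle_end 0.38 [ 0.5595 -0.0324  0.09  ]
top handle_end 0.92 [ 0.5595 -0.0305  0.09  ]
[ 0.5398 -0.2551  0.1588] z [-0.0161  0.005  -0.9999] toolyang 2.2 F [-0.9 -0.3  0. ] T [ 0.03 -0.14 -0.03] w 0.0527 j [-0.57, 0.2, 1.63, -0.0, 1.33, -0.61]
[(np.float64(133.3), [0.5503, 0.1207], np.float64(-88.0)), (np.float64(134.2), [0.5503, 0.1208], np.float64(-88.0)), (np.float64(135.3), [0.5504, 0.1208], np.float64(-87.9))]
```

View pics/L30.png

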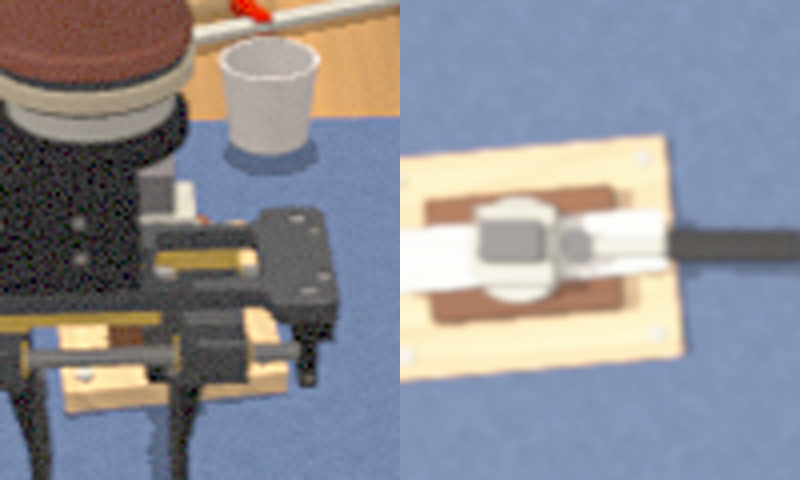

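```bash
ls -t pics | head -3; cat > fold.py <<'E'
from fit import *
import sys
# handle bar axis direction via dark pixels in top image, at z .09 plane (top face .10)
def handle(img,c):
    g=img.astype(float)
    q=[proj(c,[.5495+r*np.cos(t),.1195+r*np.sin(t),.1]) for r in(.1,.18) for t in np.radians([-60,-75,-90,-105,-120])]
    lo=np.min(q,0).astype(int)-4;hi=np.max(q,0).astype(int)+4
    m=np.zeros(g.shape[:2],np.uint8); gm=g.max(2)
    m[lo[1]:hi[1],lo[0]:hi[0]]=(gm[lo[1]:hi[1],lo[0]:hi[0]]<72)
    n,l,s,ce=cv2.connectedComponentsWithStats(m); i=1+np.argmax(s[1:,4]); ys,xs=np.where(l==i)
    W=np.array([atz(c,(x,y),.095)[:2] for x,y in zip(xs,ys)])
    mu=W.mean(0); U,S,V=np.linalg.svd(W-mu,full_matrices=False); d=V[0]; d=d*np.sign(d@(mu-[.5495,.1195]))
    pr=(W-mu)@d
    return mu,np.degrees(np.arctan2(d[1],d[0])),len(W),pr.max()-pr.min(),S[1]/np.sqrt(len(W))*np.sqrt(12)
c=robot.capture('top')
for f in sys.argv[1:]:
    img=cv2.imread(f)[:,:,::-1]; mu,a,n,L,wd=handle(img,c)
    v=mu-[.5500,.1207]; print(f,mu.round(4),'dir',a.round(2),'n',n,'L',L.round(3),'W',wd.round(3),'bearing from socket',np.degrees(np.arctan2(v[1],v[0])).round(2),'r',np.linalg.norm(v).round(4))
E
python3 fold.py pics/top13.png pics/top14.png pics/top30.png; for f in 13 14 18 ; do python3 yaw.py pics/top$f.png; done
```

```text
topyaw_29.95.png
L30.png
top30.png
pics/top13.png [ 0.6085 -0.0049] dir -65.75 n 262 L 0.089 W 0.02 bearing from socket -65.04 r 0.1386
pics/top14.png [ 0.6071 -0.0061] dir -65.65 n 244 L 0.087 W 0.019 bearing from socket -65.77 r 0.1391
pics/top30.png [ 0.5528 -0.0181] dir -89.5 n 268 L 0.084 W 0.021 bearing from socket -88.86 r 0.1388
[(np.float64(0.0), [0.6093, 0.1558], np.float64(-12.5)), (np.float64(0.0), [0.6134, 0.138], np.float64(37.3)), (np.float64(0.0), [0.6086, 0.1629], np.float64(59.2))]
[(np.float64(0.0), [0.6096, 0.1262], np.float64(-256.4)), (np.float64(0.0), [0.6106, 0.1541], np.float64(-230.3)), (np.float64(0.0), [0.61, 0.1538], np.float64(-106.1))]
[(np.float64(0.0), [0.6132, 0.1222], np.float64(-140.6)), (np.float64(0.0), [0.6137, 0.1175], np.float64(-324.2)), (np.float64(0.0), [0.6118, 0.1231], np.float64(-153.3))]yaw.py:17: RuntimeWarning: Mean of empty slice.
  return float(((A@s-g[w])**2).mean())
  ret = ret.dtype.type(ret / rcount)
yaw.py:17: RuntimeWarning: Mean of empty slice.
  return float(((A@s-g[w])**2).mean())
  ret = ret.dtype.type(ret / rcount)
yaw.py:17: RuntimeWarning: Mean of empty slice.
  return float(((A@s-g[w])**2).mean())
  ret = ret.dtype.type(ret / rcount)
```

>>> apply_moves(
  plan=[
    [[0.2,3.2,0],[0,-0.5,0],0.2],
    [[0.2,3.2,0],[0,-0.2,0],0.2],
    [[0.2,3.2,0],[0,0,0],0.2],
    [[0.2,3.2,0],[0,0,0],0.2],
    [[0.2,3.2,0],[0,0,0],0.2],
    [[0.1,3.2,0],[0,0,0],0.2],
    [[0,2,-0.5],[0,0,0],0.2],
    [[0,0,-0.5],[0,0,0],0.2],
  ],
)

```text
clock: 30.82
position: [0.5512, -0.0317, 0.1515]
tool_rot: [[-0.041, 0.999, 0.002], [0.999, 0.041, 0.003], [0.003, 0.003, -1.0]]
contact_force: [0.7, 0.2, -0.9]
grip_width: 0.0523
```

```bash
python3 k.py
```

```text
[ 0.5512 -0.0317  0.1515] z [ 0.002  0.003 -1.   ] toolyang-90 -87.7 handle ang if touching -83.2 r 0.1516 Fn 0.75 Fr -0.11 Fz -0.9 Tz 0.0 0.0523 t 30.8167
2 deg -> cm [-0.49 -0.46] rot 2.4
3 deg -> cm [-0.77 -0.45] rot 1.4
```

>>> apply_moves(
  plan=[
    [[0,-0.2,-2.2],[0,0,-0.8],0.2],
    [[0,-0.2,-2.2],[0,0,-0.8],0.2],
    [[0,0,-2.2],[0,0,0],0.2],
    [[0,0,-1.8],[0,0,0],0.2],
    [[-0.3,0,-0.5],[0,0,0],0.2],
    [[-0.3,0,0],[0,0,0],0.2],
    [[-0.3,0,0],[0,0,0],0.2],
    [[0,0,0],[0,0,0],0.2],
  ],
)

```text
clock: 31.48
position: [0.5419, -0.0344, 0.0613]
tool_rot: [[-0.021, 1.0, 0.006], [1.0, 0.021, -0.0], [-0.001, 0.006, -1.0]]
contact_force: [0.1, 0.9, -0.7]
grip_width: 0.0528
```

```bash
python3 k.py
```

```text
[ 0.5419 -0.0344  0.0613] z [ 0.006 -0.    -1.   ] toolyang-90 -88.8 handle ang if touching -86.7 r 0.1539 Fn 0.1 Fr -0.92 Fz -0.7 Tz -0.01 0.0528 t 31.4833
2 deg -> cm [-0.53 -0.14] rot 0.1
3 deg -> cm [-0.8  -0.11] rot -0.9
```

>>> apply_moves(
  plan=[
    [[-0.25,0,-0.3],[0,0.1,-0.3],0.2],
    [[-0.25,0,-0.2],[0,0.1,-0.3],0.2],
    [[-0.25,0,0],[0,0.1,-0.3],0.2],
    [[-0.25,0,0],[0,0.2,-0.3],0.2],
    [[-0.27,0,0],[0,0.3,-0.3],0.2],
    [[-0.27,0,0],[0,0.3,-0.3],0.2],
    [[-0.27,0,0],[0,0.3,-0.3],0.2],
    [[-0.27,0,0],[0,0.3,-0.3],0.2],
  ],
)

```text
clock: 32.15
position: [0.5324, -0.0347, 0.0636]
tool_rot: [[0.026, 1.0, 0.005], [1.0, -0.026, -0.002], [-0.002, 0.005, -1.0]]
contact_force: [8.1, 0.5, -4.9]
grip_width: 0.0523
```

```bash
python3 k.py; python3 yaw.py
```

```text
[ 0.5324 -0.0347  0.0636] z [ 0.005 -0.002 -1.   ] toolyang-90 -91.5 handle ang if touching -90.3 r 0.1546 Fn 8.14 Fr -0.53 Fz -4.9 Tz 0.02 0.0523 t 32.15
2 deg -> cm [-0.54 -0.  ] rot -0.8
3 deg -> cm [-0.81  0.04] rot -1.8
[(np.float64(229.2), [0.5502, 0.1208], np.float64(-87.8)), (np.float64(238.4), [0.5501, 0.121], np.float64(-88.5)), (np.float64(250.0), [0.5504, 0.121], np.float64(-88.2))]
```

>>> apply_moves(
  plan=[
    [[-0.2,0,-0.3],[0,0.2,0],0.2],
    [[-0.25,0,-0.3],[0,0.2,0],0.2],
    [[-0.27,0,-0.25],[0,0.2,0],0.2],
    [[-0.27,0,-0.2],[0,0.2,0],0.2],
    [[-0.27,0,-0.2],[0,0.2,0],0.2],
    [[-0.27,0,-0.15],[0,0.2,0],0.2],
    [[-0.27,0,-0.1],[0,0.2,0],0.2],
    [[-0.27,0,-0.1],[0,0.2,0],0.2],
  ],
)

```text
clock: 32.87
position: [0.5326, -0.0352, 0.0609]
tool_rot: [[0.029, 0.999, 0.023], [1.0, -0.029, -0.005], [-0.004, 0.023, -1.0]]
contact_force: [7.0, 2.1, -0.5]
grip_width: 0.0523
```

```bash
python3 k.py; python3 yaw.py; python3 look.py 33
```

```text
[ 0.5326 -0.0352  0.0609] z [ 0.023 -0.005 -1.   ] toolyang-90 -91.6 handle ang if touching -90.3 r 0.1552 Fn 7.0 Fr -2.17 Fz -0.5 Tz 0.1 0.0523 t 32.8667
2 deg -> cm [-0.54  0.05] rot -0.6
3 deg -> cm [-0.81  0.09] rot -1.6
[(np.float64(200.7), [0.55, 0.1207], np.float64(-88.0)), (np.float64(210.9), [0.5501, 0.1209], np.float64(-88.4)), (np.float64(213.5), [0.5501, 0.1209], np.float64(-88.5))]
side handle_end 0.8 [ 0.5546 -0.04    0.09  ]
top none
[ 0.5326 -0.0352  0.0609] z [ 0.0226 -0.0049 -0.9997] toolyang -1.6 F [ 5.7  2.4 -1.4] T [ 0.39 -1.15  0.13] w 0.0524 j [-0.21, 0.13, 1.9, 0.0, 1.09, -0.19]
```

View pics/L33.png

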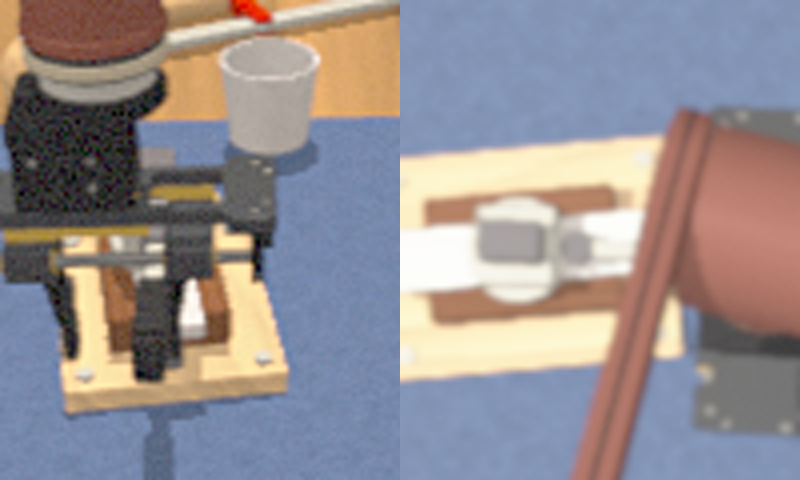

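>>> apply_moves(
  plan=[
    [[-0.3,0,-0.05],[0,0.4,-0.2],0.2],
    [[-0.3,0,-0.05],[0,0.4,-0.2],0.2],
    [[-0.3,0,-0.05],[0,0.3,-0.2],0.2],
    [[-0.3,0,-0.05],[0,0.3,-0.2],0.2],
    [[-0.3,0,-0.05],[0,0.3,-0.2],0.2],
    [[-0.3,0,-0.05],[0,0.3,-0.2],0.2],
    [[-0.3,0,-0.05],[0,0.3,-0.2],0.2],
    [[-0.3,0,-0.05],[0,0.3,-0.2],0.2],
  ],
)

```text
clock: 33.78
position: [0.5263, -0.0348, 0.0646]
tool_rot: [[0.06, 0.998, 0.017], [0.998, -0.06, -0.007], [-0.006, 0.017, -1.0]]
contact_force: [8.0, 2.1, -5.8]
grip_width: 0.0523
```

```bash
python3 k.py; python3 yaw.py
```

```text
[ 0.5263 -0.0348  0.0646] z [ 0.017 -0.007 -1.   ] toolyang-90 -93.4 handle ang if touching -92.6 r 0.1554 Fn 7.94 Fr -2.5 Fz -5.8 Tz 0.02 0.0523 t 33.7833
2 deg -> cm [-0.54  0.11] rot -1.2
3 deg -> cm [-0.8   0.16] rot -2.2
[(np.float64(270.8), [0.5504, 0.121], np.float64(-88.5)), (np.float64(275.2), [0.5503, 0.1209], np.float64(-88.2)), (np.float64(313.6), [0.5501, 0.1218], np.float64(-91.5))]
```

>>> apply_moves(
  plan=[
    [[0.5,0,0],[0,0,0],0.2],
    [[0.5,0,0],[0,0,0],0.2],
    [[0.3,0,0],[0,0,0],0.2],
    [[0,0,0],[0,0,0],0.2],
    [[0,0,1.5],[0,0,0],0.2],
    [[0,0,2.5],[0,0,0],0.2],
    [[0,0,3],[0,0,0],0.2],
    [[0,0,2],[0,0,0],0.2],
  ],
)

```text
clock: 34.5
position: [0.5341, -0.0344, 0.1519]
tool_rot: [[0.061, 0.998, 0.001], [0.998, -0.061, -0.005], [-0.005, 0.001, -1.0]]
contact_force: [1.1, -0.7, -1.1]
grip_width: 0.052
```

>>> apply_moves(
  plan=[
    [[0,-2.5,0.5],[0,0,0],0.2],
    [[0,-3.5,0],[0,0,0],0.2],
    [[0,-3.5,0],[0,0,0],0.2],
    [[0,-3.5,0],[0,0,0],0.2],
    [[0,-3.5,0],[0,0,0],0.2],
    [[0,-3,0],[0,0,0],0.2],
    [[0,-2,0],[0,0,0],0.2],
    [[0,0,0],[0,0,0],0.2],
  ],
)

```text
clock: 35.17
position: [0.5358, -0.2583, 0.1664]
tool_rot: [[0.055, 0.998, 0.01], [0.998, -0.055, -0.009], [-0.009, 0.011, -1.0]]
contact_force: [-0.2, 0.5, 0.3]
grip_width: 0.0523
```

```bash
python3 look.py 35; python3 yaw.py; python3 fold.py pics/top30.png pics/top35.png; python3 - <<'E'
import cv2,numpy as np
A=[]
for f in('top30','top35'):
    a=cv2.imread(f'pics/{f}.png')[180:224,195:300]; a=(255*(a/255.)**.6).astype(np.uint8)
    A.append(cv2.resize(a,None,fx=6.8,fy=6.8,interpolation=cv2.INTER_CUBIC))
cv2.imwrite('pics/cmp35.png',np.vstack(A))
E
```

```text
side handle_end 0.64 [ 0.55   -0.0394  0.09  ]
top handle_end 0.8 [ 0.5455 -0.0288  0.09  ]
[ 0.5362 -0.2532  0.166 ] z [ 0.01   -0.0068 -0.9999] toolyang -2.9 F [ 0.1  0.1 -0.1] T [-0.05 -0.1   0.02] w 0.0521 j [-0.57, 0.16, 1.66, -0.0, 1.31, -0.52]
[(np.float64(133.0), [0.5503, 0.1208], np.float64(-88.0)), (np.float64(133.4), [0.5503, 0.1207], np.float64(-88.0)), (np.float64(134.7), [0.5503, 0.1207], np.float64(-87.9))]
pics/top30.png [ 0.5528 -0.0181] dir -89.5 n 268 L 0.084 W 0.021 bearing from socket -88.86 r 0.1388
pics/top35.png [ 0.5464 -0.0183] dir -93.32 n 264 L 0.086 W 0.02 bearing from socket -91.48 r 0.139
```

View pics/cmp35.png

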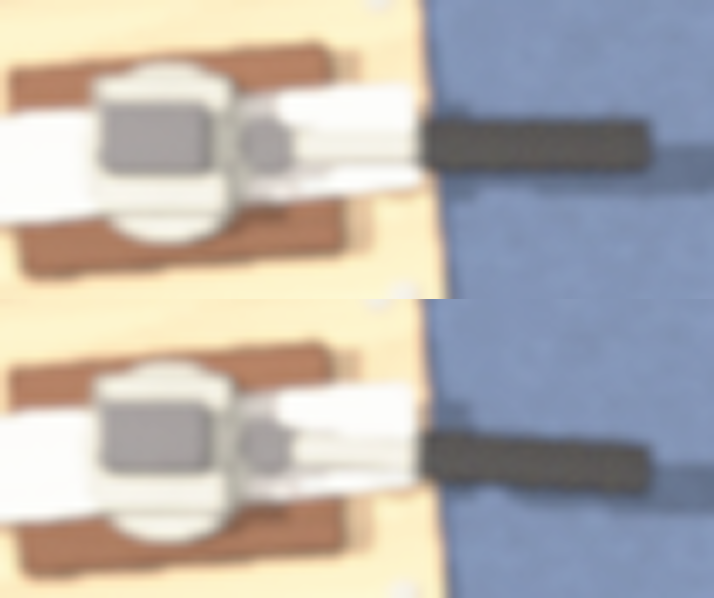

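>>> apply_moves(
  plan=[
    [[0.15,3.2,0],[0,0.2,0],0.2],
    [[0.15,3.2,0],[0,0,0],0.2],
    [[0.15,3.2,0],[0,0,0],0.2],
    [[0.1,3.2,0],[0,0,0],0.2],
    [[0.1,3.2,0],[0,0,0],0.2],
    [[0,3.2,0],[0,0,0],0.2],
    [[0,1.6,-0.5],[0,0,0],0.2],
    [[0,0,-0.5],[0,0,0],0.2],
  ],
)

```text
clock: 36.13
position: [0.5418, -0.0282, 0.1582]
tool_rot: [[0.042, 0.999, 0.011], [0.999, -0.042, -0.007], [-0.007, 0.011, -1.0]]
contact_force: [0.3, 0.5, -0.7]
grip_width: 0.0522
```

```bash
python3 k.py
```

```text
[ 0.5418 -0.0282  0.1582] z [ 0.011 -0.007 -1.   ] toolyang-90 -92.4 handle ang if touching -86.8 r 0.1486 Fn 0.29 Fr -0.44 Fz -0.7 Tz 0.02 0.0522 t 36.1333
2 deg -> cm [-0.51 -0.77] rot 3.6
3 deg -> cm [-0.78 -0.74] rot 2.6
```

>>> apply_moves(
  plan=[
    [[0,-0.3,-2.2],[0,0.4,-0.5],0.2],
    [[0,-0.3,-2.2],[0,0.1,-0.5],0.2],
    [[0,-0.1,-2.2],[0,0,0],0.2],
    [[0,0,-1.8],[0,0,0],0.2],
    [[0,0,-1.2],[0,0,0],0.2],
    [[-0.1,0,-0.3],[0,0,0],0.2],
    [[0,0,0],[0,0,0],0.2],
    [[0,0,0],[0,0,0],0.2],
  ],
)

```text
clock: 36.8
position: [0.5394, -0.0307, 0.0562]
tool_rot: [[0.046, 0.999, 0.004], [0.999, -0.046, -0.009], [-0.009, 0.005, -1.0]]
contact_force: [-0.4, 0.7, 0.6]
grip_width: 0.0521
```

```bash
python3 k.py
```

```text
[ 0.5394 -0.0307  0.0562] z [ 0.004 -0.009 -1.   ] toolyang-90 -92.6 handle ang if touching -87.7 r 0.151 Fn -0.4 Fr -0.67 Fz 0.6 Tz -0.01 0.0521 t 36.8
2 deg -> cm [-0.53 -0.49] rot 2.9
3 deg -> cm [-0.8  -0.46] rot 1.9
```

>>> apply_moves(
  plan=[
    [[-0.25,-0.2,0],[0,0.05,0],0.2],
    [[-0.25,-0.2,0],[0,0.05,0],0.2],
    [[-0.25,0,0],[0,0,0],0.2],
    [[-0.25,0,0],[0,0,0],0.2],
    [[-0.25,0,0],[0,0.2,-0.2],0.2],
    [[-0.25,0,-0.1],[0,0.2,-0.2],0.2],
    [[-0.25,0,-0.1],[0,0.3,-0.2],0.2],
    [[-0.25,0,-0.1],[0,0.3,-0.2],0.2],
  ],
)

```text
clock: 37.47
position: [0.5269, -0.0356, 0.0605]
tool_rot: [[0.061, 0.998, 0.005], [0.998, -0.061, -0.011], [-0.01, 0.005, -1.0]]
contact_force: [7.2, 2.0, -1.2]
grip_width: 0.0526
```

```bash
python3 k.py
```

```text
[ 0.5269 -0.0356  0.0605] z [ 0.005 -0.011 -1.   ] toolyang-90 -93.5 handle ang if touching -92.3 r 0.1562 Fn 7.14 Fr -2.26 Fz -1.2 Tz 0.09 0.0526 t 37.4667
2 deg -> cm [-0.53  0.17] rot -0.8
3 deg -> cm [-0.8   0.23] rot -1.8
```

>>> apply_moves(
  plan=[
    [[-0.3,0.03,-0.1],[0,0.3,-0.3],0.2],
    [[-0.3,0.03,-0.1],[0,0.3,-0.3],0.2],
    [[-0.3,0.03,-0.1],[0,0.3,-0.3],0.2],
    [[-0.3,0.03,-0.1],[0,0.3,-0.3],0.2],
    [[-0.3,0.03,-0.1],[0,0.3,-0.3],0.2],
    [[-0.3,0.03,-0.1],[0,0.3,-0.3],0.2],
    [[-0.3,0.03,-0.1],[0,0.3,-0.3],0.2],
    [[-0.3,0.03,-0.1],[0,0.3,-0.3],0.2],
  ],
)

```text
clock: 38.13
position: [0.5228, -0.0344, 0.0613]
tool_rot: [[0.106, 0.994, 0.007], [0.994, -0.106, -0.015], [-0.014, 0.008, -1.0]]
contact_force: [8.0, 0.0, -2.7]
grip_width: 0.0524
```

```bash
python3 k.py; python3 yaw.py
```

```text
[ 0.5228 -0.0344  0.0613] z [ 0.007 -0.015 -1.   ] toolyang-90 -96.1 handle ang if touching -93.9 r 0.156 Fn 7.97 Fr -0.58 Fz -2.7 Tz 0.08 0.0524 t 38.1333
2 deg -> cm [-0.53  0.14] rot 0.2
3 deg -> cm [-0.8  0.2] rot -0.8
[(np.float64(217.2), [0.5503, 0.1207], np.float64(-88.0)), (np.float64(219.5), [0.5503, 0.1208], np.float64(-88.0)), (np.float64(220.4), [0.55, 0.1208], np.float64(-88.0))]
```

>>> apply_moves(
  plan=[
    [[-0.3,0.03,-0.05],[0,0.3,0],0.2],
    [[-0.3,0.03,-0.05],[0,0.3,0],0.2],
    [[-0.3,0.03,-0.05],[0,0.3,0],0.2],
    [[-0.3,0.03,-0.05],[0,0.3,0],0.2],
    [[-0.3,0.03,-0.05],[0,0.3,0],0.2],
    [[-0.3,0.03,-0.05],[0,0.3,0],0.2],
    [[0,0,0],[0,0,0],0.2],
    [[0,0,0],[0,0,0],0.2],
  ],
)

```text
clock: 38.85
position: [0.5196, -0.0345, 0.0631]
tool_rot: [[0.109, 0.994, 0.009], [0.994, -0.109, -0.02], [-0.019, 0.011, -1.0]]
contact_force: [2.4, -0.7, -1.8]
grip_width: 0.0524
```

```bash
python3 k.py; python3 yaw.py
```

```text
[ 0.5196 -0.0345  0.0631] z [ 0.009 -0.02  -1.   ] toolyang-90 -96.3 handle ang if touching -95.1 r 0.1564 Fn 2.44 Fr 0.51 Fz -1.8 Tz 0.03 0.0524 t 38.85
2 deg -> cm [-0.52  0.22] rot -0.8
3 deg -> cm [-0.79  0.28] rot -1.8
[(np.float64(221.4), [0.5503, 0.1207], np.float64(-88.0)), (np.float64(235.1), [0.5501, 0.121], np.float64(-88.6)), (np.float64(246.9), [0.5503, 0.1209], np.float64(-88.4))]
```

Bearing −95.1° means about 3–4° more fold; I'll back off and measure.

>>> apply_moves(
  plan=[
    [[0.5,0,0],[0,0,0],0.2],
    [[0.5,0,0],[0,0,0],0.2],
    [[0.3,0,0],[0,0,0],0.2],
    [[0,0,0],[0,0,0],0.2],
    [[0,0,1.5],[0,0,0],0.2],
    [[0,0,2.5],[0,0,0],0.2],
    [[0,0,3],[0,0,0],0.2],
    [[0,0,2],[0,0,0],0.2],
  ],
)

```text
clock: 39.57
position: [0.5253, -0.0333, 0.1484]
tool_rot: [[0.109, 0.994, -0.013], [0.994, -0.109, -0.017], [-0.018, -0.011, -1.0]]
contact_force: [1.7, -0.9, 0.9]
grip_width: 0.0522
```

>>> apply_moves(
  plan=[
    [[0,-2.5,0.5],[0,0,0],0.2],
    [[0,-3.5,0],[0,0,0],0.2],
    [[0,-3.5,0],[0,0,0],0.2],
    [[0,-3.5,0],[0,0,0],0.2],
    [[0,-3.5,0],[0,0,0],0.2],
    [[0,-3.5,0],[0,0,0],0.2],
    [[-0.5,-3.5,0],[0,0,0],0.2],
    [[0,-2,0],[0,0,0],0.2],
  ],
)

```text
clock: 40.23
position: [0.5221, -0.2941, 0.1617]
tool_rot: [[0.098, 0.995, -0.004], [0.995, -0.098, -0.018], [-0.018, -0.002, -1.0]]
contact_force: [0.7, -0.4, 0.2]
grip_width: 0.0522
```

```bash
python3 look.py 40; python3 yaw.py; python3 fold.py pics/top40.png;python3 - <<'E'
import cv2,numpy as np
a=cv2.imread('pics/top40.png')[180:224,195:300]; a=(255*(a/255.)**.6).astype(np.uint8)
cv2.imwrite('pics/c40.png',cv2.resize(a,None,fx=6.8,fy=6.8,interpolation=cv2.INTER_CUBIC))
E
```

```text
side none
top handle_end 0.71 [ 0.5388 -0.0289  0.09  ]
[ 0.5229 -0.2906  0.1613] z [-0.004  -0.0156 -0.9999] toolyang -5.6 F [-0.1  0.4 -0. ] T [-0.06 -0.07 -0.02] w 0.0523 j [-0.63, 0.18, 1.64, -0.02, 1.31, -0.53]
[(np.float64(166.6), [0.5503, 0.1208], np.float64(-88.0)), (np.float64(183.7), [0.5504, 0.121], np.float64(-88.5)), (np.float64(189.2), [0.5504, 0.121], np.float64(-88.4))]
pics/top40.png [ 0.539  -0.0186] dir -97.73 n 254 L 0.086 W 0.019 bearing from socket -94.5 r 0.1397
```

View pics/c40.png

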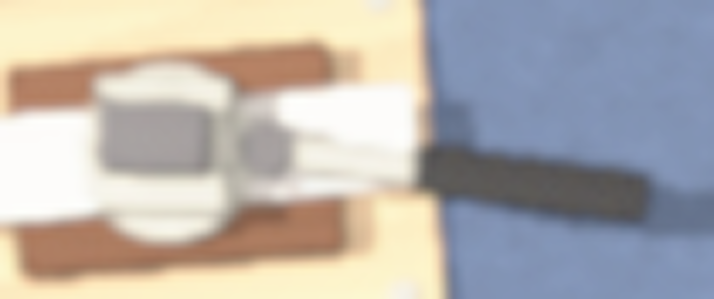

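View pics/side40.png

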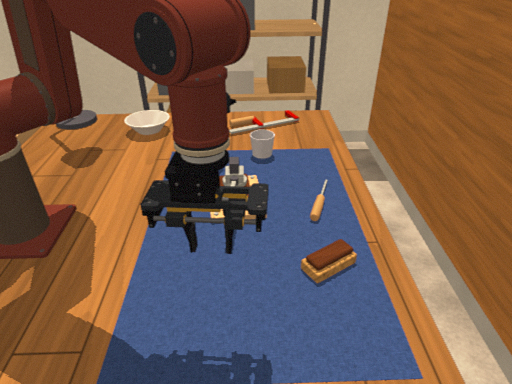

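>>> apply_moves(
  plan=[
    [[-1,-3.5,1],[0,0,0],0.2],
    [[-1,-3.5,1],[0,0,0],0.2],
    [[-2,-3,0],[0,0,0],0.2],
    [[-3,-2,0],[0,0,0],0.2],
    [[-3,-2,0],[0,0,0],0.2],
    [[-3,-2,0],[0,0,0],0.2],
    [[-1,-1,0],[0,0,0],0.2],
    [[0,0,0],[0,0,0],0.2],
  ],
)

```text
clock: 41.2
position: [0.3837, -0.4514, 0.1827]
tool_rot: [[0.072, 0.997, -0.004], [0.997, -0.072, -0.014], [-0.014, -0.003, -1.0]]
contact_force: [-0.4, -0.6, 0.1]
grip_width: 0.0525
```

```bash
python3 look.py 41; python3 fold.py pics/top41.png; python3 - <<'E'
from h import *
cs={n:robot.capture(n) for n in('side','top')}
for n in('mallet','tin','sander','rasp','wrench_grip'):
    for k in cs: print(n,k,[(atz(cs[k],x['at'],.117 if n=='wrench_grip' else 0)[:2].round(3).tolist(),round(x['conf'],2)) for x in robot.mark_of(k,n)[:2]])
E
```

```text
side handle_end 0.62 [ 0.54   -0.0282  0.09  ]
top handle_end 0.81 [ 0.5418 -0.0347  0.09  ]
[ 0.3866 -0.4494  0.1825] z [-0.0027 -0.0127 -0.9999] toolyang -3.9 F [-0.5  0.   0.5] T [-0.06 -0.06  0.  ] w 0.0519 j [-0.99, 0.15, 1.64, -0.01, 1.35, -0.92]
pics/top41.png [ 0.539  -0.0185] dir -97.73 n 257 L 0.087 W 0.019 bearing from socket -94.51 r 0.1397
mallet side [([0.449, 0.342], 0.9)]
mallet top [([0.466, 0.346], 0.84), ([0.55, -0.037], 0.31)]
tin side [([0.634, 0.399], 0.93)]
tin top [([0.635, 0.401], 0.83)]
sander side [([0.764, -0.167], 0.61)]
sander top [([0.769, -0.144], 0.84), ([0.56, -0.036], 0.44)]
rasp side []
rasp top [([0.789, 0.105], 0.77)]
wrench_grip side [([0.548, 0.121], 0.62)]
wrench_grip top []
```

View pics/L41.png

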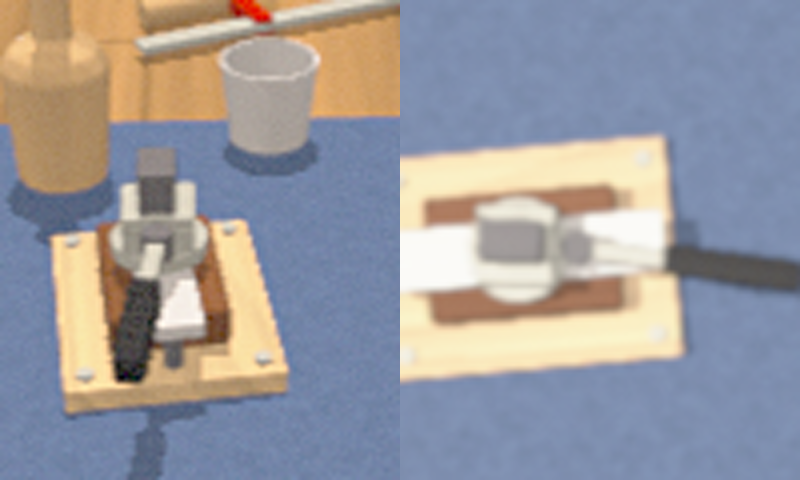

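The wrench is upright and flat on the washer. The handle is clearly folded, and the bystanders are where they started. Handing in.

```bash
python3 -c "
from rig import robot
print(robot.hand_in())"
```

```text
the job is handed in; nothing more can be done
None
```

I set the click wrench on the clamp screw, swung its handle clockwise until the breakaway joint tripped, let go, and handed the job in at about 41 s. No verdict is reported.

**Seating:** The wrench went on at handle angle −66° with almost no contact force. The last pictures show it upright and flat on the washer.

**Tightening:** The head turned from about −66° to −88°. It then stood still while the push stayed at about 8 N. Allowing for socket slack, I put the corner movement at 4 mm or more.

**Fold:** The two estimates from the top camera differ:
- Handle direction against the head's angle gives about 0.17 rad.
- Handle direction against the grip's bearing from the socket gives about 0.20 rad.
- Both lie inside the 0.08 to 0.28 rad window.

**Bystanders:** Mallet, tin and sander show no movement beyond the measuring noise, about 13 mm at most. In the last check the rasp was found only by the top camera, also where it started.

**Disagreements:**
- The fingertips sat about 23 mm higher than the reported tool position. My first grasp closed above the grip block because of this, so I corrected for it by picture and by touch.
- Each push also lifted the handle slightly, by up to about 6 N. I countered this with small downward moves and saw no sign of the head tilting or unseating.
- I pushed in three rounds. After the second, the fold was only about 0.1 rad, too close to the lower limit to be sure of.

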